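Blank the open air ports and set the supply valve

ROBOT

A 7-joint arm with a two-finger parallel gripper is mounted at the origin on the work surface. World frame = base frame: x ahead of the robot, y to its left, z up, the work surface at z = 0. Lengths are in mm, angles in rad, forces in N, time in s.
With the tool pointing down it reaches from about 400 to 875 mm from the base axis. Payload 4.4 kg.
Tool frame: the origin (TCP) lies at the very end of the fingers, on their centre line; the grasp point (between the pads) lies 19 mm behind it; y points along the fingers, z is the direction in which the jaws open and shut, and the axes are right-handed (so a half turn about y gives the same grasp; the last joint's range is limited). The gripper opens to 85 mm and grips with 20 to 120 N. Pads are 22 mm wide; open, the fingers measure 114 mm over their backs; the gripper's body (76 mm by 85 mm) begins 54 mm behind the grasp point. The pads swing forward as they close: fully open they stand 13 mm farther back than shut.
Start: joints at [1.163, 0.628, 0.038, 1.517, -0.027, 0.996, -0.02], TCP at [217.899, -612.404, 196.413] pointing down, gripper open.
Joint ranges: [-3.06, 3.06], [-0.37, 2.12], [-1.25, 1.32], [0.18, 2.47], [-1.1, 4.24], [0.23, 1.98], [-2.94, 2.94]. Speed limits (rad/s): [2.57, 2.57, 3.14, 3.14, 3.14, 3.14, 3.14].

INTERFACE

Orientations are given as [roll, pitch, yaw] about the fixed x, y, z axes, in that order (R = Rz(yaw) Ry(pitch) Rx(roll)).
In Python, from cell import read_state, get_image, finish_job gives the robot as it stands. The module is installed in compiled form; this text tells all that it offers.
- The arm moves only by the tool servo_tool, never from a script. Its argument "increments" is a list of rows, each an object of numbers: "dx", "dy", "dz": the shift along the world's x, y, z in cm; "ax", "ay", "az": the turn, a rotation vector about the world's x, y, z in rad; "claw": the closure, from -1 (fully open) to 1 (shut). A call has 1 to 8 rows; each row is the pose to reach, as a shift and turn from the pose commanded when the call began; what a row does not reach only later rows make up. A row lasts 1/12 s, in which the tool goes at most 41.7 mm and 7.16 degrees, less where a joint would pass 70% of its speed; a pose out of reach is approached as far as the arm can. A call with a gripper value outside its range is refused whole. The fingers move at their own pace and stop on an object; the grip force is fixed at half the most. Time passes only in rows, so rows that repeat a pose let the fingers close. It gives the time, the measured TCP pose, the force and the opening at its end, in the units of the state.
- read_state(): the state, without advancing time (a new reading comes with each control period).
- get_image(name): name is "scene" or "top"; returns a dict with "color" (384x512x3 uint8, red, green, blue), "fov_y" (degrees; the focal length in pixels is half the picture's height over the tangent of half this angle, whatever the lens; pixels are square), "cx", "cy" (the principal point, pixels), "k1" (the pictures are not rectified: a ray, as slopes to the right and down, at radius r is drawn at 1 + k1 r^2 times it, then the intrinsics apply), "R" (3x3) and "t" (3): a world point X has camera coordinates R X + t. Camera axes: x right, y down, z forward; pixel columns grow to the right and rows downward; lengths in mm; the calibration is good to about 2 mm. A picture is of the moment at which its call begins. There is no depth.
- finish_job(): hands the job in, once; it reports no verdict.
The state is a dict: "clock": time; "qpos": joint angles; "qd": joint speeds; "tau": joint torques, N m; "eef_pos": TCP position; "tool_rot": TCP orientation; "force": force on the tool from outside, world axes, zero at the start; "torque": the same for the moment, N m; "width": finger opening in mm.
Only numpy, scipy, OpenCV 4.12 (cv2) and the standard library are available. Lean on these libraries where they do the work, as an engineer would, in place of code of your own. Each camera call takes 0.05 s, during which the arm holds its last target.

TASK

Get the air manifold ready: first take the spare plugs from the tray and set one fully home in each empty port, leaving the fitted plugs and all the other things alone. Then take the handwheel by its black upright grip, close the valve clockwise until it comes to its stop, and open it again by exactly two full turns. Finish while still holding the grip between the fingers at that setting; do not let go.

Things in the scene. Friction and masses are not known exactly. Their poses are not given: they have to be found in the camera images.
- plug_1: brass blanking plug, already fitted in one of the four ports (which one varies) and to stay there; same shape as the spare plugs; origin at the centre of the stem's foot
- plug_2: brass blanking plug, already fitted in one of the four ports (which one varies) and to stay there; same shape as the spare plugs; origin at the centre of the stem's foot
- plug_3: spare brass blanking plug standing upright in the tray: stem 20 mm in diameter, 20 mm long, foot tapered to 15.6 mm over 5 mm; above it a round head 30 mm in diameter, 32 mm tall; about 0.11 kg. Origin at the centre of the stem's foot, z up. Grip the head about 44 mm above the origin, so that the fingers clear the block when the plug is home (head resting on the block, origin 20 mm below the port's mouth)
- plug_4: spare brass blanking plug standing upright in the tray: stem 20 mm in diameter, 20 mm long, foot tapered to 15.6 mm over 5 mm; above it a round head 30 mm in diameter, 32 mm tall; about 0.11 kg. Origin at the centre of the stem's foot, z up. Grip the head about 44 mm above the origin, so that the fingers clear the block when the plug is home (head resting on the block, origin 20 mm below the port's mouth)
- manifold_hole0 (a point): centre of the mouth of the first (farthest from the valve) port, at the top face of the aluminium manifold block, 46 mm above the bench; z up, x across the 50 mm wide block, y along the row to the valve. Vertical round hole 23 mm in diameter, 28 mm deep, chamfered; four ports in a row, 52 mm apart. Two of them are empty, which ones varies
- manifold_hole1 (a point): centre of the mouth of the second port, at the top face of the aluminium manifold block, 46 mm above the bench; z up, x across the 50 mm wide block, y along the row to the valve. Vertical round hole 23 mm in diameter, 28 mm deep, chamfered; four ports in a row, 52 mm apart. Two of them are empty, which ones varies
- manifold_hole2 (a point): centre of the mouth of the third port, at the top face of the aluminium manifold block, 46 mm above the bench; z up, x across the 50 mm wide block, y along the row to the valve. Vertical round hole 23 mm in diameter, 28 mm deep, chamfered; four ports in a row, 52 mm apart. Two of them are empty, which ones varies
- manifold_hole3 (a point): centre of the mouth of the fourth (nearest the valve) port, at the top face of the aluminium manifold block, 46 mm above the bench; z up, x across the 50 mm wide block, y along the row to the valve. Vertical round hole 23 mm in diameter, 28 mm deep, chamfered; four ports in a row, 52 mm apart. Two of them are empty, which ones varies
- tray: fixed shallow steel tray 170 x 150 mm (its x by y), walls 14 mm high and 3 mm thick, floor 3 mm thick; origin at the centre of its underside. Two spare plugs, a hose barb and a collar stand in it at the corners of an 80 x 66 mm (x by y) rectangle about its centre, in any order, each up to 4 mm off
- wheel_axis (a point): point on the vertical turning axis of the handwheel, fixed to the valve, at the height of the middle of the black grip (140 mm above the bench); x and y axes as those of the ports. The wheel is 130 mm in diameter, dark steel, its rim and hub top at most 113 mm above the bench
- grip_mid (a point): middle of the black upright crank grip on the handwheel's rim, on the grip's own axis, 58 mm from the wheel's axis; it goes round with the wheel, always at the same height, 140 mm above the bench (the grip runs from 116 to 164 mm)
- crank_grip: the black grip itself: upright round handle 22 mm in diameter and 48 mm tall, turning freely on its own pin, so that a hand of fixed orientation can crank it round; origin at the centre of its underside, 24 mm below its middle
- wheel (a joint): handwheel angle in rad: 0 is the rigid closed stop, growing counter-clockwise seen from above as it opens, to 18.85; keeps count over full turns. Starts partly open. Friction of about 2 N at the grip, no spring: it stays where it is left. At 0, and again after each full turn, the grip lies -2.2 rad (counter-clockwise positive) about wheel_axis from the x axis of wheel_axis
- barb: loose brass hose barb standing in the tray: round foot 28 mm across and 12 mm high with a thin ribbed spigot on it, 38 mm tall overall; not a plug, leave it in place; origin at the centre of its underside
- collar: low round steel collar in the tray, 32 mm across, 12 mm high, with a dark bore; not a plug, leave it; origin at the centre of its underside
- spanner: wrench lying on the bench, leave it; origin under its middle
- driver: screwdriver lying on the bench, leave it; origin under its middle
- spray: short can, 60 mm across, 80 mm tall, leave it; origin at the centre of its underside
- tin: closed steel tin, 84 mm across, 93 mm tall, leave it; origin at the centre of its underside
- tape_measure: tape measure case 65 x 40 x 60 mm, leave it; origin at the centre of its underside

How it is judged:
By the outcome, as a careful person would: the job done as asked, in the order asked, and still so for the second after the job is handed in, while the arm keeps its last pose, push and grip.
It also fails if it takes over 72 s, if anything falls off the work surface, if the arm or the gripper's body presses on something with over 40 N, if the wrist force passes 120 N, or if a joint passes its speed limit or range.

## Working session

There is one attempt and no reset: what is moved stays moved. The work goes in short steps, Python scripts to look and compute and a tool call to move; the robot and the scene stay as the last step left them, time stands still between calls to the robot, and variables do not carry over. Pictures are saved under pics/ and viewed, and the job is handed in when it is done.

Besides the shell and the picture viewer there is one more tool, called by a JSON object that holds its "api" and its "payload", one argument or row to a line. servo_tool: Moves the arm, as the interface text tells. Its arguments: {"type":"object","properties":{"increments":{"type":"array","items":{"type":"object","properties":{"dx":{"type":"number"},"dy":{"type":"number"},"dz":{"type":"number"},"ax":{"type":"number"},"ay":{"type":"number"},"az":{"type":"number"},"claw":{"type":"number"}}}}},"required":["increments"]}

```bash
mkdir -p pics
cat > h.py <<'E'
import numpy as np, cv2, json
from cell import read_state, get_image, finish_job
def snap(n,tag):
    g=get_image(n); cv2.imwrite(f'pics/{tag}.png',cv2.cvtColor(g['color'],cv2.COLOR_RGB2BGR))
    d={k:(np.array(v).tolist() if not np.isscalar(v) else float(v)) for k,v in g.items() if k!='color'}
    json.dump(d,open(f'pics/{tag}.json','w')); return g
def cam(tag): return json.load(open(f'pics/{tag}.json'))
def K(g):
    f=192/np.tan(np.radians(g['fov_y'])/2); return f
def pix2pt(g,u,v,z):
    f=K(g); d=np.array([(u-g['cx'])/f,(v-g['cy'])/f]); s=d.copy()
    for _ in range(50): s=d/(1+g['k1']*(s@s))
    R=np.array(g['R']);t=np.array(g['t']); C=-R.T@t; r=R.T@np.array([s[0],s[1],1])
    return C+r*(z-C[2])/r[2]
def pt2pix(g,X):
    c=np.array(g['R'])@np.array(X)+np.array(g['t']); s=c[:2]/c[2]; s=s*(1+g['k1']*(s@s)); f=K(g)
    return np.array([s[0]*f+g['cx'],s[1]*f+g['cy']])
def crop(tag,x0,y0,x1,y1,k):
    im=cv2.imread(f'pics/{tag}.png')[y0:y1,x0:x1]; im=cv2.resize(im,None,fx=k,fy=k,interpolation=cv2.INTER_CUBIC)
    for x in range((x0//10+1)*10,x1,10):
        cv2.line(im,((x-x0)*k,0),((x-x0)*k,6 if x%50 else 14),(0,0,255),1)
        if x%20==0: cv2.putText(im,str(x),((x-x0)*k-10,24),0,0.35,(0,0,255),1)
    for y in range((y0//10+1)*10,y1,10):
        cv2.line(im,(0,(y-y0)*k),(6,(y-y0)*k),(0,0,255),1)
        if y%20==0: cv2.putText(im,str(y),(8,(y-y0)*k+4),0,0.35,(0,0,255),1)
    cv2.imwrite(f'pics/{tag}_c{x0}_{y0}.png',im)
E
python3 - <<'E'
from h import *
for n in('scene','top'):
    g=snap(n,n+'0'); print(n,g['fov_y'],g['cx'],g['cy'],g['k1'],-np.array(g['R']).T@np.array(g['t']), np.array(g['R'])[2])
s=read_state();print(s)
E
```

```text
scene 44.29968498041056 252.7888761227338 186.13370968999376 -0.09480213866526943 [1244.22302802 -865.57328474 1003.18949705] [-0.47830967  0.6213952  -0.62055448]
top 42.142217194665626 261.96887028206237 188.68087539831586 -0.18125802836364596 [ 388.77939559    9.57131555 1668.40754645] [ 0.11099359 -0.0045849  -0.99381055]
{'clock': 0.1, 'qpos': array([ 1.16320599,  0.62923664,  0.03847749,  1.51825788, -0.02700223,
        0.99627405, -0.02001783]), 'qd': array([-0.00023255, -0.00145295, -0.00022602, -0.00143276, -0.00129436,
       -0.00020924, -0.00153186]), 'tau': array([ 2.68552314e-03, -5.64538872e+01,  1.23069875e+00, -1.93974906e+01,
        1.13862759e-02,  5.43532587e-03,  3.21401649e-05]), 'eef_pos': array([ 217.67261532, -611.8311094 ,  195.59592517]), 'tool_rot': array([-1.57245308e+00, -3.26699665e-05, -2.79984758e+00]), 'force': array([0.50846845, 0.61100952, 0.12239393]), 'torque': array([ 0.03385265, -0.07554065, -0.03520542]), 'width': 85.3225572284767}
```

View pics/scene0.png

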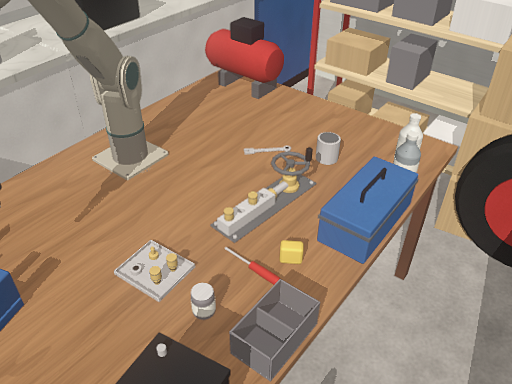

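View pics/top0.png

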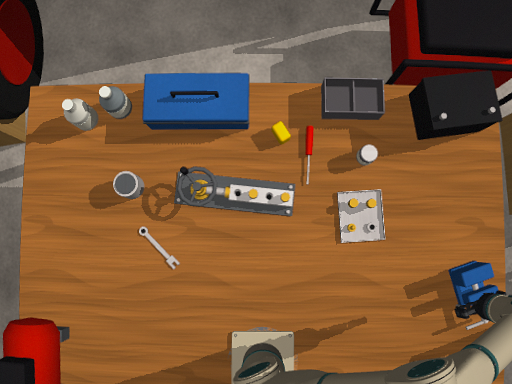

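Run:
```python
from h import *
crop('top0',170,155,300,220,6)
crop('top0',330,185,390,250,9)
crop('scene0',205,140,325,240,6)
crop('scene0',110,235,200,300,8)
```

```text
(no output)
```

View pics/top0_c170_155.png

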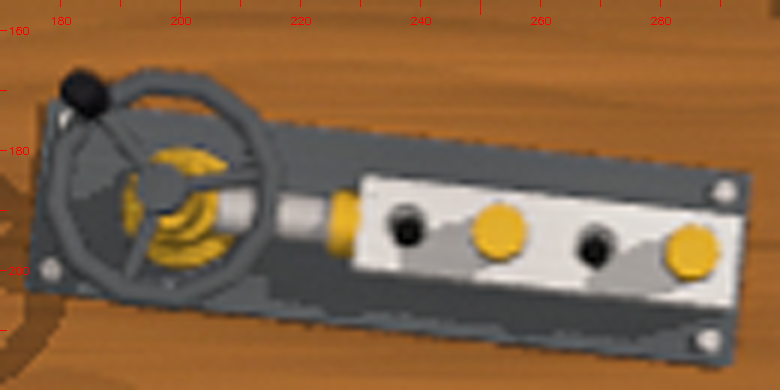

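View pics/top0_c330_185.png

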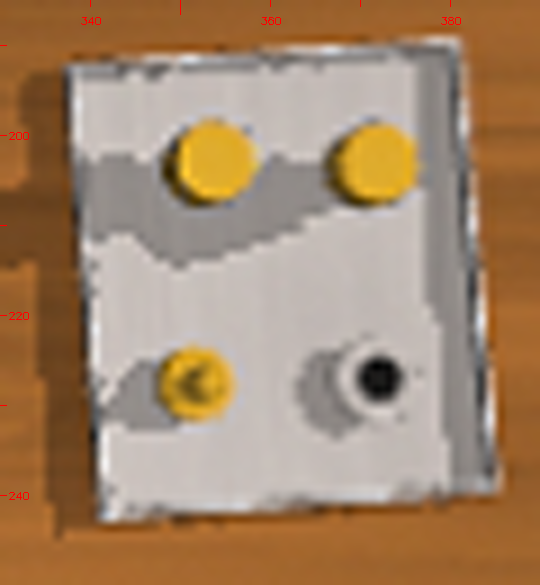

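View pics/scene0_c205_140.png

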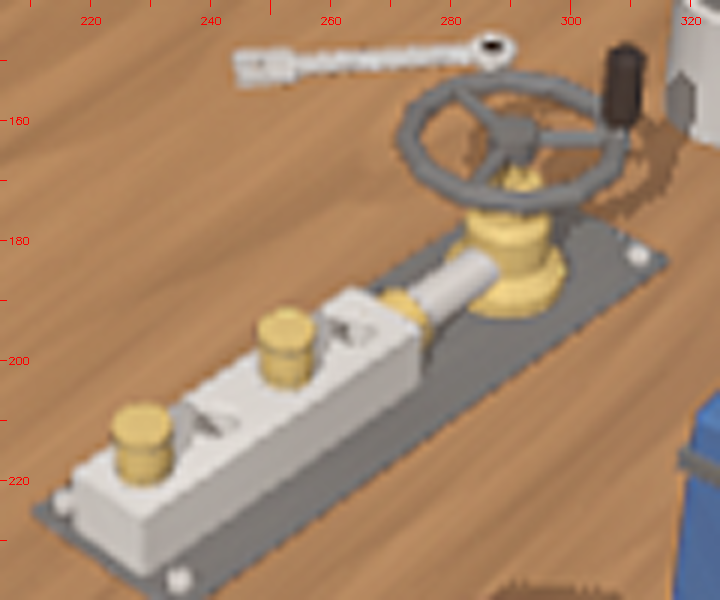

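View pics/scene0_c110_235.png

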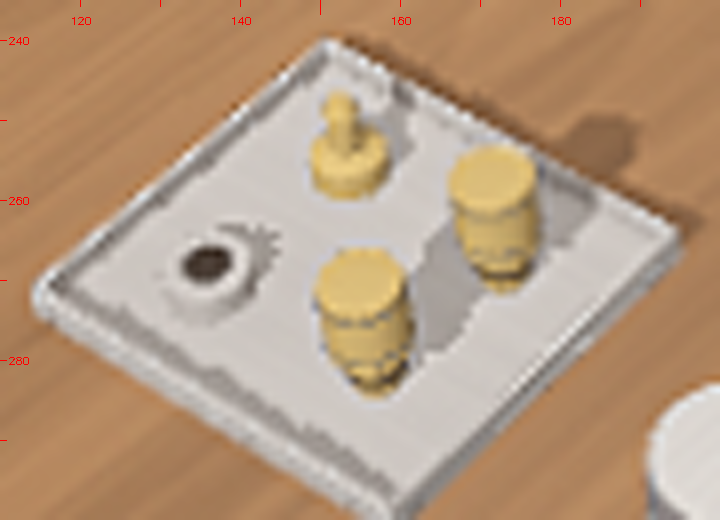

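```bash
cat > m.py <<'E'
from h import *
from scipy.optimize import least_squares
S=8
def cyl(parts,xy):
    P=[]
    for (r,z) in parts:
        a=np.linspace(0,2*np.pi,48,endpoint=False)
        P+= [np.c_[xy[0]+r*np.cos(a),xy[1]+r*np.sin(a),np.full(48,z)]]
    return P
def hullmask(g,parts,xy,win):
    x0,y0,x1,y1=win; m=np.zeros(((y1-y0)*S,(x1-x0)*S),np.uint8)
    Ps=cyl(parts,xy)
    for a,b in zip(Ps[:-1],Ps[1:]):
        q=np.array([pt2pix(g,p) for p in np.r_[a,b]])
        q=((q-[x0,y0]+.5)*S-.5)
        cv2.fillConvexPoly(m,cv2.convexHull(np.round(q*16).astype(np.int32)),255,shift=4)
    return cv2.resize(m,(x1-x0,y1-y0),interpolation=cv2.INTER_AREA)/255.
def fit(tag,parts,xy0,soft,pad=14):
    g=cam(tag); im=cv2.imread(f'pics/{tag}.png').astype(float)
    m0=np.array([pt2pix(g,[*xy0,z]) for _,z in parts]).mean(0)
    x0,y0=np.round(m0-pad).astype(int); win=(x0,y0,x0+2*pad,y0+2*pad)
    obs=soft(im[y0:y0+2*pad,x0:x0+2*pad])
    best=None; c=np.array(xy0,float)
    for rng,st in((12,3),(3,1),(1,.25)):
        b=(1e9,c)
        for dx in np.arange(-rng,rng+.01,st):
            for dy in np.arange(-rng,rng+.01,st):
                m=hullmask(g,parts,c+[dx,dy],win); k=(m*obs).sum()/max((m*m).sum(),1); e=((obs-m)**2).sum()
                if e<b[0]: b=(e,c+[dx,dy])
        c=b[1]
    return c,b[0],obs.sum()
def yellow(p):  # b g r
    d=p[...,2]-p[...,0]; return np.clip((d-15)/90,0,1)
def black(p):
    v=p.max(-1); return np.clip((75-v)/45,0,1)
HEAD=[(15,46),(15,78)]
PL=[(7.8,3),(10,8),(10,23),(15,23),(15,55)]
E
python3 - <<'E'
from m import *
T,Sc=cam('top0'),cam('scene0')
def u(x0,y0,k,px,py): return x0+(px+.5)/k-.5,y0+(py+.5)/k-.5
for n,p,z in(('h0',(691,251),78),('h2',(499,231),78),('e1',(595,248),46),('e3',(407,228),46),('hub',(161,188),113),('gripT',(85,90),160)):
    print(n,pix2pt(T,*u(170,155,6,*p),z).round(1))
for n,p in(('A',(215,160)),('B',(376,163))): print(n,pix2pt(T,*u(330,185,9,*p),55).round(1))
for n,p,z in(('h0',(142,425),78),('h2',(287,329),78),('hub',(512,132),113),('gripT',(626,50),164)): print('s',n,pix2pt(Sc,*u(205,140,6,*p),z).round(1))
for n,p in(('B',(360,285)),('A',(493,177))): print('s',n,pix2pt(Sc,*u(110,235,8,*p),55).round(1))
im=cv2.imread('pics/top0.png')
print(im[202,353],im[196,285],im[193,253],im[190,246],im[170,184]); 
s=cv2.imread('pics/scene0.png'); print(s[156,309],s[258,173],s[266,176],s[285,157],s[214,229])
for tag in('top0','scene0'):
    print(tag,'h0',fit(tag,HEAD,pix2pt(T,284.8,196.4,78)[:2],yellow))
    print(tag,'h2',fit(tag,HEAD,pix2pt(T,252.8,193.1,78)[:2],yellow))
    print(tag,'A',fit(tag,PL,pix2pt(T,353.4,202.3,55)[:2],yellow,pad=16 if tag=='scene0' else 10))
    print(tag,'B',fit(tag,PL,pix2pt(T,371.3,202.6,55)[:2],yellow,pad=16 if tag=='scene0' else 10))
E
```

```text
h0 [541.7 -70.9  78. ]
h2 [552.1  31.8  78. ]
e1 [546.2 -20.2  46. ]
e3 [556.9  82.4  46. ]
hub [570.6 208.9 113. ]
gripT [615.5 243.  160. ]
A [ 525.  -297.3   55. ]
B [ 524.  -356.8   55. ]
s h0 [544.9 -75.9  78. ]
s h2 [555.5  27.5  78. ]
s hub [574.4 202.4 113. ]
s gripT [618.1 241.6 164. ]
s B [ 528.3 -361.5   55. ]
s A [ 528.1 -299.3   55. ]
[ 46 172 223] [ 46 175 225] [ 47 177 226] [209 214 220] [36 34 34]
[48 55 69] [124 192 221] [ 97 139 164] [205 206 210] [102 160 188]
top0 h0 (array([542.23385847, -72.32658484]), np.float64(130.6231735657226), np.float64(205.14444444444445))
top0 h2 (array([553.53977698,  31.85917739]), np.float64(3.570707847409116), np.float64(73.77777777777777))
top0 A (array([ 525.14630748, -299.11370569]), np.float64(5.4486829851766405), np.float64(71.13333333333333))
top0 B (array([ 524.72869325, -360.44315947]), np.float64(5.777780768080652), np.float64(71.4111111111111))
scene0 h0 (array([530.98385847, -61.57658484]), np.float64(168.67236148489897), np.float64(332.67777777777775))
scene0 h2 (array([543.78977698,  39.85917739]), np.float64(181.45748131060705), np.float64(341.17777777777775))
scene0 A (array([ 525.89630748, -298.86370569]), np.float64(130.48959716348412), np.float64(287.31111111111113))
scene0 B (array([ 525.47869325, -359.94315947]), np.float64(50.04785552565252), np.float64(173.16666666666669))
```

{"api": "servo_tool", "payload": {
  "increments": [
    {"dx": 2.5, "dy": 2.5, "az": -0.05, "claw": -0.2},
    {"dx": 5.2, "dy": 5.2, "az": -0.15, "claw": -0.2},
    {"dx": 8, "dy": 8, "az": -0.25, "claw": -0.2},
    {"dx": 10.8, "dy": 10.8, "az": -0.35, "claw": -0.2},
    {"dx": 13.6, "dy": 13.6, "az": -0.447, "claw": -0.2},
    {"dx": 16.4, "dy": 16.4, "az": -0.447, "claw": -0.2},
    {"dx": 19.2, "dy": 19.2, "az": -0.447, "claw": -0.2},
    {"dx": 22, "dy": 22, "az": -0.447, "claw": -0.2}
  ]
}}

```text
invalid input at $.increments[0]: expected keys dx, dy, dz, ax, ay, az, claw
```

{"api": "servo_tool", "payload": {
  "increments": [
    {"dx": 2.5, "dy": 2.5, "dz": 0, "ax": 0, "ay": 0, "az": -0.05, "claw": -0.2},
    {"dx": 5.2, "dy": 5.2, "dz": 0, "ax": 0, "ay": 0, "az": -0.15, "claw": -0.2},
    {"dx": 8, "dy": 8, "dz": 0, "ax": 0, "ay": 0, "az": -0.25, "claw": -0.2},
    {"dx": 10.8, "dy": 10.8, "dz": 0, "ax": 0, "ay": 0, "az": -0.35, "claw": -0.2},
    {"dx": 13.6, "dy": 13.6, "dz": 0, "ax": 0, "ay": 0, "az": -0.447, "claw": -0.2},
    {"dx": 16.4, "dy": 16.4, "dz": 0, "ax": 0, "ay": 0, "az": -0.447, "claw": -0.2},
    {"dx": 19.2, "dy": 19.2, "dz": 0, "ax": 0, "ay": 0, "az": -0.447, "claw": -0.2},
    {"dx": 22, "dy": 22, "dz": 0, "ax": 0, "ay": 0, "az": -0.447, "claw": -0.2}
  ]
}}

```text
clock: 0.77
eef_pos: [438.8, -390.5, 196.1]
tool_rot: [-1.571, -0.001, 3.036]
force: [-0.4, 0.1, -0.6]
width: 51.0
```

{"api": "servo_tool", "payload": {
  "increments": [
    {"dx": 2.3, "dy": 2.4, "dz": -1, "ax": 0, "ay": 0, "az": 0, "claw": -0.2},
    {"dx": 4.6, "dy": 4.8, "dz": -3, "ax": 0, "ay": 0, "az": 0, "claw": -0.2},
    {"dx": 6.9, "dy": 7.2, "dz": -5, "ax": 0, "ay": 0, "az": 0, "claw": -0.2},
    {"dx": 8.86, "dy": 9.3, "dz": -7.5, "ax": 0, "ay": 0, "az": 0, "claw": -0.2},
    {"dx": 8.86, "dy": 9.3, "dz": -10.5, "ax": 0, "ay": 0, "az": 0, "claw": -0.2},
    {"dx": 8.86, "dy": 9.3, "dz": -11, "ax": 0, "ay": 0, "az": 0, "claw": -0.2},
    {"dx": 8.86, "dy": 9.3, "dz": -11, "ax": 0, "ay": 0, "az": 0, "claw": -0.2}
  ]
}}

```text
clock: 1.35
eef_pos: [524.2, -298.8, 84.2]
tool_rot: [-1.572, -0.006, 3.036]
force: [0.0, -1.1, -0.0]
width: 51.5
```

Run:
```python
from h import *
snap('scene','s1');crop('s1',110,215,210,300,7)
s=read_state();print(s['eef_pos'],s['tool_rot'],s['force'])
```

```text
[ 525.05817284 -300.49486659   86.11541234] [-1.57029909e+00 -2.27580605e-03  3.03474830e+00] [-0.09608516 -0.79090067 -0.22729008]
```

View pics/s1_c110_215.png

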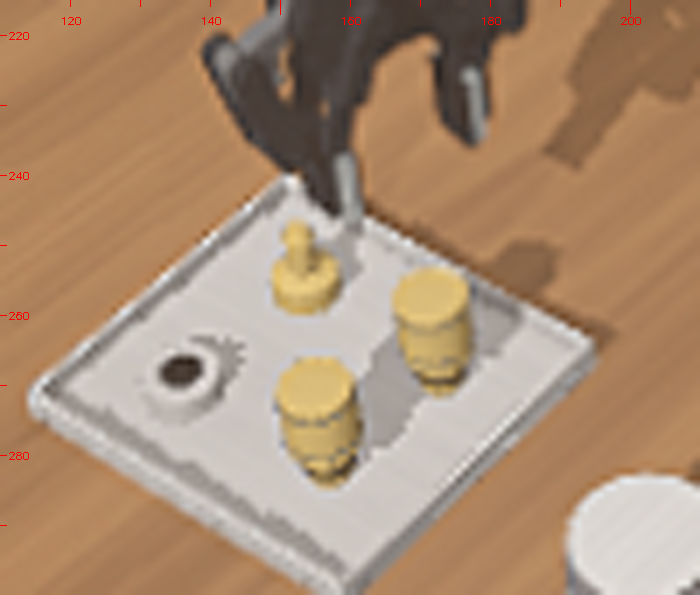

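Run:
```python
from h import *
g=cam('s1')
for z in (78,82,85.4): print(z,pt2pix(g,[526.5,-299,z]),[pix2pt(g,169.5,241,z).round(1)])
for s in(-25.5,25.5):print(pt2pix(g,[526.5+s*.105,-299+s*.995,82]))
```

```text
78 [169.93537408 250.49736965] [array([ 499.5, -274.2,   78. ])]
82 [169.77526521 249.46425927] [array([ 502.8, -276.7,   82. ])]
85.4 [169.63872961 248.58280527] [array([ 505.5, -278.9,   85.4])]
[162.27447205 254.4006621 ]
[177.12417663 244.62720224]
```

{"api": "servo_tool", "payload": {
  "increments": [
    {"dx": 0, "dy": 0, "dz": -1.5, "ax": 0, "ay": 0, "az": 0, "claw": -0.2},
    {"dx": 0, "dy": 0, "dz": -3, "ax": 0, "ay": 0, "az": 0, "claw": -0.2},
    {"dx": 0, "dy": 0, "dz": -4.5, "ax": 0, "ay": 0, "az": 0, "claw": -0.2},
    {"dx": 0, "dy": 0, "dz": -5.7, "ax": 0, "ay": 0, "az": 0, "claw": -0.2},
    {"dx": 0, "dy": 0, "dz": -5.7, "ax": 0, "ay": 0, "az": 0, "claw": -0.2},
    {"dx": 0, "dy": 0, "dz": -5.7, "ax": 0, "ay": 0, "az": 0, "claw": -0.2}
  ]
}}

```text
clock: 1.9
eef_pos: [526.3, -300.6, 30.2]
tool_rot: [-1.57, 0.001, 3.035]
force: [-0.2, -0.2, 0.7]
width: 51.5
```

Run:
```python
from h import *
snap('scene','s2');crop('s2',110,215,210,300,7)
s=read_state();print(s['eef_pos'],s['tool_rot'],s['force'])
```

```text
[ 526.83578677 -300.60339617   30.56485585] [-1.56980307e+00  1.49517435e-03  3.03518419e+00] [-0.36131622 -0.35643411  0.42270073]
```

View pics/s2_c110_215.png

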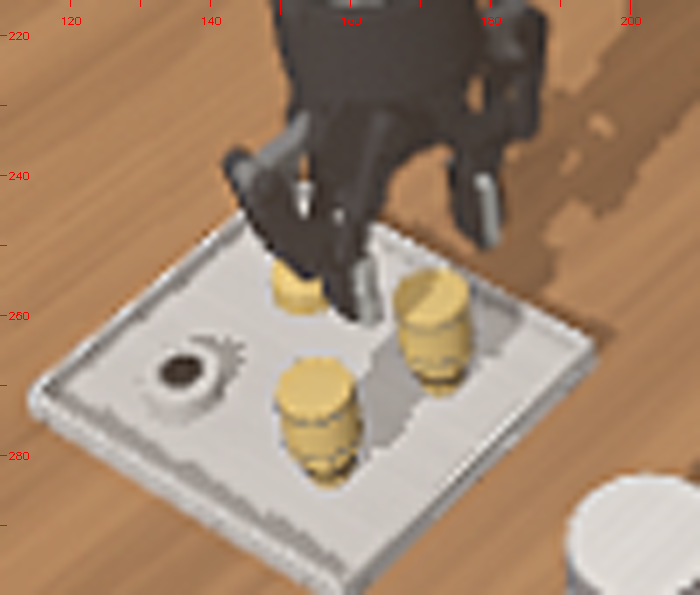

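Run:
```python
from h import *
snap('top','t2');crop('t2',320,175,400,250,8)
g=cam('s2')
for z in(30,38,45):
  for s in(-39,-26,26,39):
    for w in(-11,11):
      p=np.array([526.5+s*.105+w*.994,-299.4+s*.994-w*.105,z]);print(z,s,w,pt2pix(g,p).round(1))
```

```text
30 -39 -11 [158.1 268.1]
30 -39 11 [163.  272.4]
30 -26 -11 [161.8 265.6]
30 -26 11 [166.8 269.8]
30 26 -11 [176.5 255.7]
30 26 11 [181.5 259.8]
30 39 -11 [180.1 253.3]
30 39 11 [185.1 257.3]
38 -39 -11 [157.7 266.2]
38 -39 11 [162.7 270.4]
38 -26 -11 [161.5 263.6]
38 -26 11 [166.4 267.8]
38 26 -11 [176.2 253.7]
38 26 11 [181.2 257.8]
38 39 -11 [179.8 251.3]
38 39 11 [184.8 255.3]
45 -39 -11 [157.4 264.4]
45 -39 11 [162.4 268.7]
45 -26 -11 [161.2 261.9]
45 -26 11 [166.2 266.1]
45 26 -11 [176. 252.]
45 26 11 [181. 256.]
45 39 -11 [179.6 249.6]
45 39 11 [184.6 253.6]
```

View pics/t2_c320_175.png

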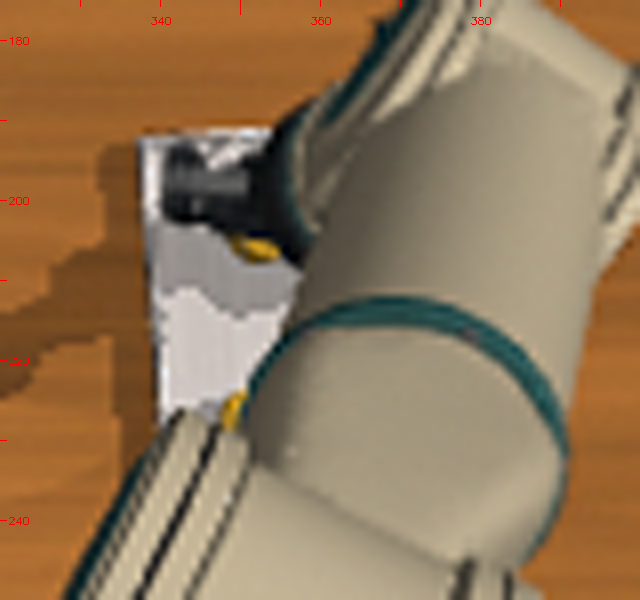

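Run:
```python
from h import *
g=cam('t2')
for z in(40,80,120): print(z,[pix2pt(g,a,b,z).round(0)[:2] for a,b in((340.5,199),(346,194.5),(346,203),(351,199))])
im=cv2.imread('pics/s2.png'); crop('s2',100,120,240,260,5)
```

```text
40 [array([ 537., -257.]), array([ 552., -276.]), array([ 524., -275.]), array([ 537., -292.])]
80 [array([ 534., -251.]), array([ 548., -269.]), array([ 521., -268.]), array([ 534., -285.])]
120 [array([ 530., -244.]), array([ 544., -262.]), array([ 517., -261.]), array([ 530., -277.])]
```

View pics/s2_c100_120.png

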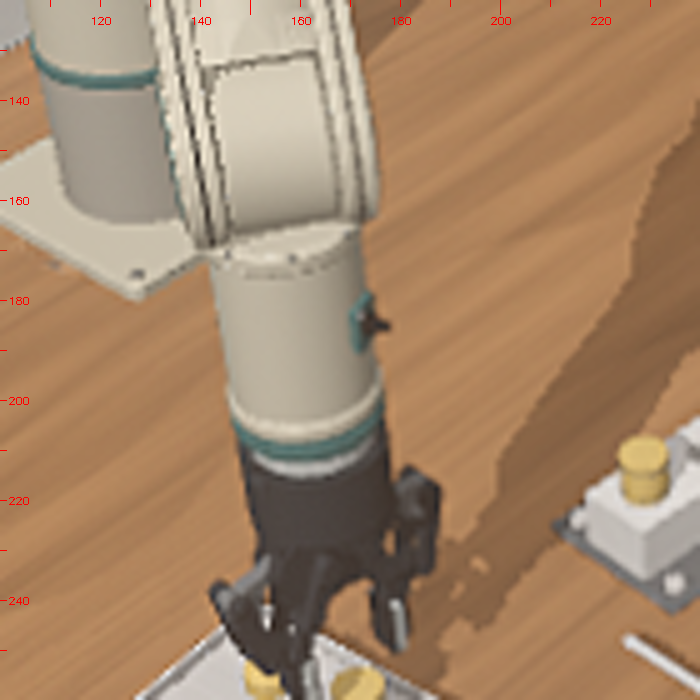

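{"api": "servo_tool", "payload": {
  "increments": [
    {"dx": 0, "dy": 0, "dz": 0, "ax": 0, "ay": 0, "az": 0, "claw": 1},
    {"dx": 0, "dy": 0, "dz": 0, "ax": 0, "ay": 0, "az": 0, "claw": 1},
    {"dx": 0, "dy": 0, "dz": 0, "ax": 0, "ay": 0, "az": 0, "claw": 1},
    {"dx": 0, "dy": 0, "dz": 0, "ax": 0, "ay": 0, "az": 0, "claw": 1},
    {"dx": 0, "dy": 0, "dz": 0, "ax": 0, "ay": 0, "az": 0, "claw": 1}
  ]
}}

```text
clock: 2.42
eef_pos: [526.6, -299.4, 29.6]
tool_rot: [-1.571, 0.0, 3.036]
force: [-0.6, -0.3, -0.7]
width: 0.3
```

Run:
```python
from h import *
snap('scene','s3');crop('s3',130,215,210,300,7)
s=read_state();print(s['eef_pos'],s['tool_rot'],s['force'],s['width'])
```

```text
[ 526.55566325 -299.38828307   29.50246675] [-1.57073596e+00  1.30958302e-04  3.03640956e+00] [-0.45553732 -0.05482329 -0.17005772] 0.4004090240544203
```

View pics/s3_c130_215.png

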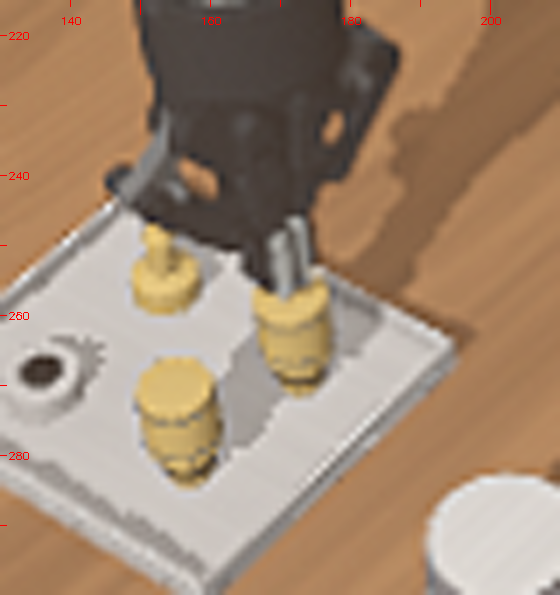

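{"api": "servo_tool", "payload": {
  "increments": [
    {"dx": 0, "dy": 0, "dz": -0.1, "ax": 0, "ay": 0, "az": 0, "claw": 1},
    {"dx": 0, "dy": 0, "dz": -0.2, "ax": 0, "ay": 0, "az": 0, "claw": 1},
    {"dx": 0, "dy": 0, "dz": -0.2, "ax": 0, "ay": 0, "az": 0, "claw": 1}
  ]
}}

```text
clock: 2.72
eef_pos: [526.3, -299.3, 27.1]
tool_rot: [-1.571, -0.0, 3.036]
force: [-0.0, 0.3, 0.2]
width: 0.0
```

Run:
```python
from h import *
snap('scene','s4')
a=cv2.imread('pics/scene0.png').astype(int);b=cv2.imread('pics/s4.png').astype(int)
snap('top','t4');crop('t4',320,175,400,250,8);crop('s4',150,230,200,280,14)
s=read_state();print(s['eef_pos'],s['force'],s['torque'],s['width'],s['qpos'].round(4))
```

```text
[ 526.42643092 -299.33300732   27.26030603] [-0.27939217 -0.5957145   0.4910708 ] [-0.01736746  0.00834374  0.04405695] 0.3023407382185318 [ 0.399   0.7898  0.1163  1.7776 -0.1503  0.583  -1.0692]
```

View pics/s4_c150_230.png

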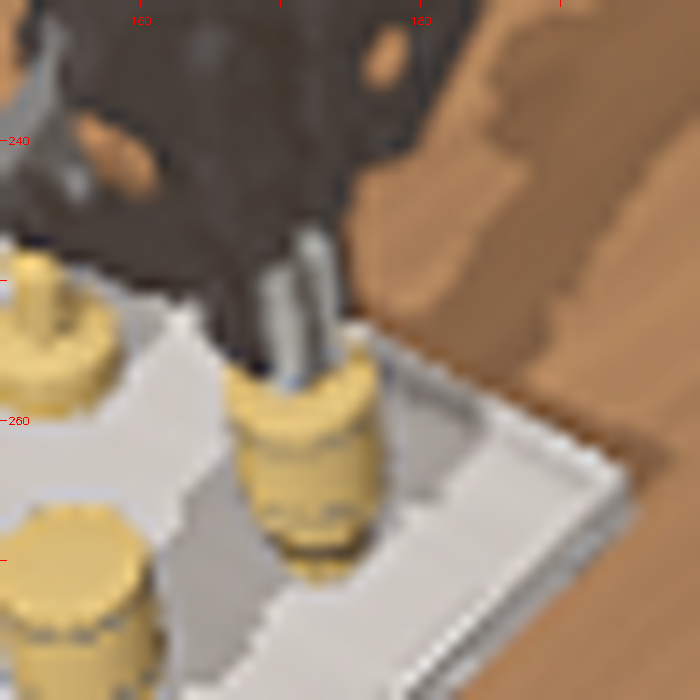

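View pics/t4_c320_175.png

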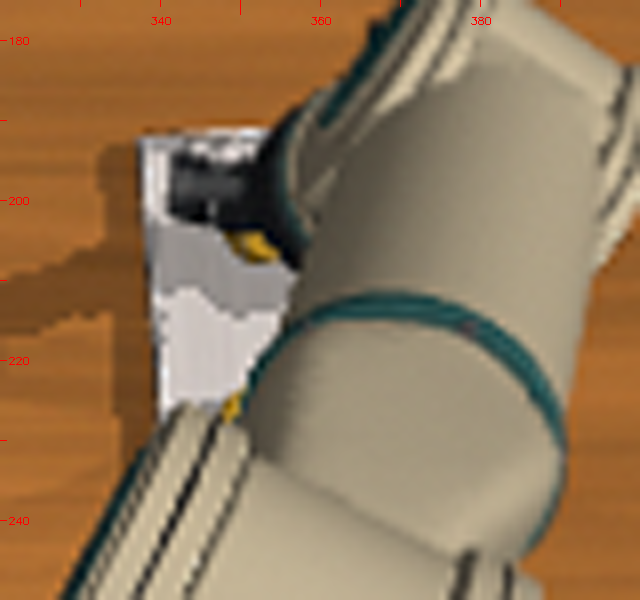

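{"api": "servo_tool", "payload": {
  "increments": [
    {"dx": 0, "dy": 0, "dz": 0.3, "ax": 0, "ay": 0, "az": 0, "claw": -0.2},
    {"dx": 0, "dy": 0, "dz": 0.3, "ax": 0, "ay": 0, "az": 0, "claw": -0.2},
    {"dx": 0, "dy": 0, "dz": 0.3, "ax": 0, "ay": 0, "az": 0, "claw": -0.2},
    {"dx": 0, "dy": 0, "dz": 0, "ax": 0, "ay": 0, "az": 0, "claw": -0.2},
    {"dx": 0, "dy": 0, "dz": -0.6, "ax": 0, "ay": 0, "az": 0, "claw": -0.2},
    {"dx": 0, "dy": 0, "dz": -1.2, "ax": 0, "ay": 0, "az": 0, "claw": -0.2},
    {"dx": 0, "dy": 0, "dz": -1.2, "ax": 0, "ay": 0, "az": 0, "claw": -0.2},
    {"dx": 0, "dy": 0, "dz": -1.2, "ax": 0, "ay": 0, "az": 0, "claw": -0.2}
  ]
}}

```text
clock: 3.48
eef_pos: [525.9, -299.0, 14.6]
tool_rot: [-1.571, -0.001, 3.036]
force: [-0.7, -0.5, -0.6]
width: 51.3
```

Run:
```python
from h import *
snap('scene','s5');crop('s5',140,220,200,280,12)
s=read_state();print(s['eef_pos'],s['force'],s['torque'],s['width'])
```

```text
[ 526.22275798 -299.29131095   14.94650428] [ 0.44597215  0.58394214 -0.30637586] [-0.03320202 -0.02343262 -0.00450707] 51.25595747656749
```

View pics/s5_c140_220.png

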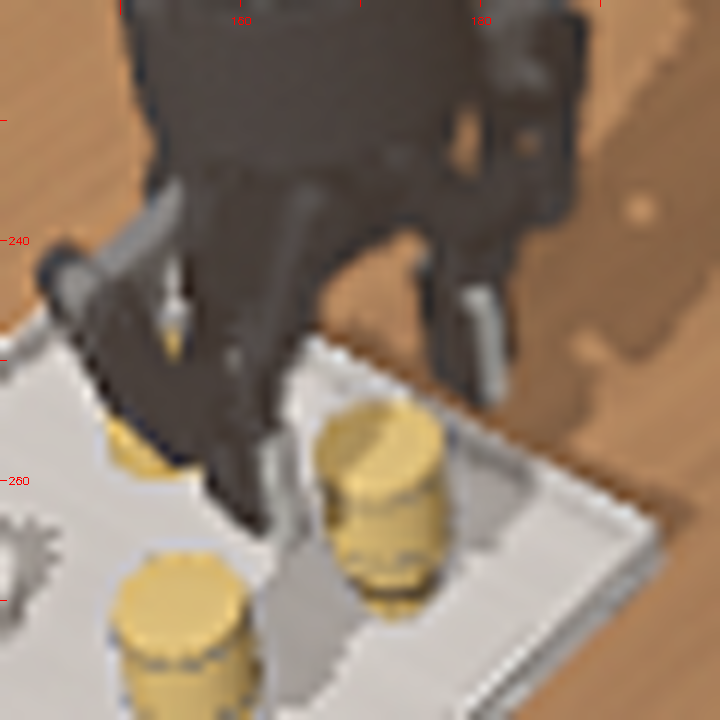

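{"api": "servo_tool", "payload": {
  "increments": [
    {"dx": 0, "dy": 0, "dz": -0.5, "ax": 0, "ay": 0, "az": 0, "claw": -0.2},
    {"dx": 0, "dy": 0, "dz": -0.9, "ax": 0, "ay": 0, "az": 0, "claw": -0.2},
    {"dx": 0, "dy": 0, "dz": -0.9, "ax": 0, "ay": 0, "az": 0, "claw": 0.2},
    {"dx": 0, "dy": 0, "dz": -0.9, "ax": 0, "ay": 0, "az": 0, "claw": 1},
    {"dx": 0, "dy": 0, "dz": -0.9, "ax": 0, "ay": 0, "az": 0, "claw": 1},
    {"dx": 0, "dy": 0, "dz": -0.9, "ax": 0, "ay": 0, "az": 0, "claw": 1},
    {"dx": 0, "dy": 0, "dz": -0.9, "ax": 0, "ay": 0, "az": 0, "claw": 1}
  ]
}}

```text
clock: 4.12
eef_pos: [526.5, -299.4, 6.4]
tool_rot: [-1.571, 0.0, 3.036]
force: [0.2, -0.1, -1.6]
width: 27.6
```

Run:
```python
from h import *
snap('scene','s6');crop('s6',140,220,200,280,12)
s=read_state();print(s['eef_pos'],s['force'],s['torque'],s['width'])
```

```text
[ 526.4832809  -299.39341138    6.42617741] [ 0.01246678  0.01829387 -0.27487684] [ 0.0008881   0.00602223 -0.02319668] 27.47708187288031
```

View pics/s6_c140_220.png

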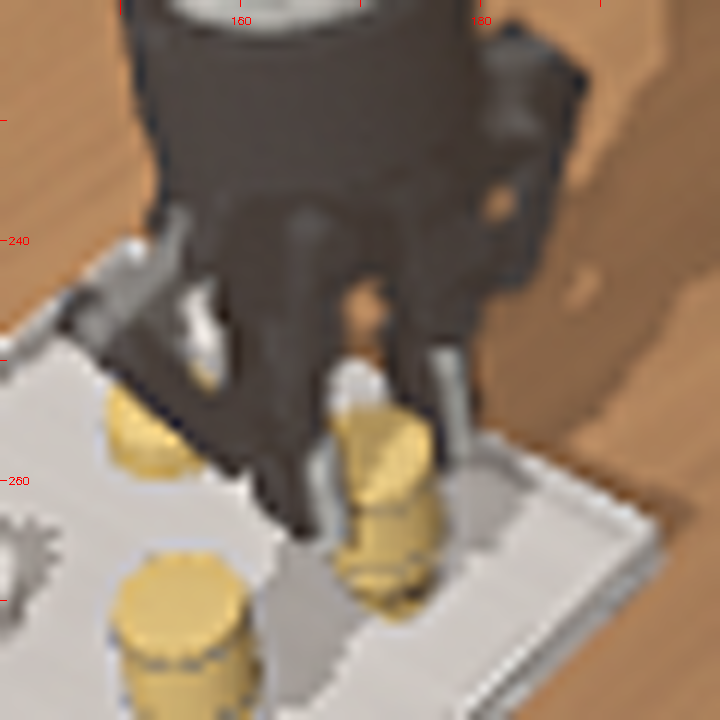

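Run:
```python
from h import *
for t in('scene0','top0'):
    g=cam(t); print(t,pt2pix(g,[0,0,0]),[pt2pix(g,[a,b,0]).round(1) for a,b in((100,100),(100,-100),(-100,-100))])
crop('scene0',80,130,180,190,7);crop('top0',215,310,315,384,7);crop('top0',420,250,512,345,7)
print([pt2pix(cam('top0'),[217.9,-612.4,z]) for z in(196,223)],[pt2pix(cam('scene0'),[217.9,-612.4,z]) for z in(196,223)])
```

```text
scene0 [130.73163767 156.1652938 ] [array([168.6, 153.5]), array([127.6, 179. ]), array([ 92.7, 158.9])]
top0 [262.04678524 361.04309882] [array([232., 331.]), array([292.3, 331.1]), array([292. , 390.4])]
[array([464.51000536, 299.24796149]), array([468.06821275, 300.1608085 ])] [array([ -9.17941044, 232.44122536]), array([-12.84175807, 224.5670988 ])]
```

View pics/scene0_c80_130.png

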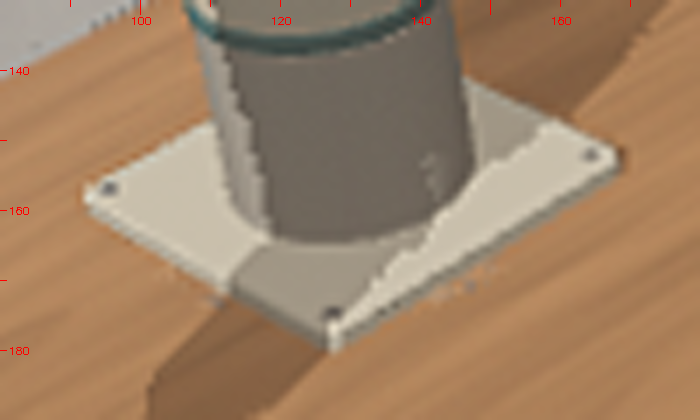

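View pics/top0_c215_310.png

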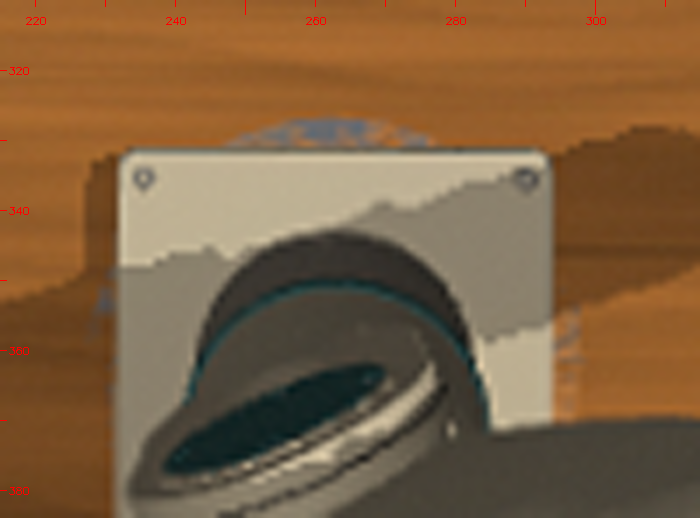

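View pics/top0_c420_250.png

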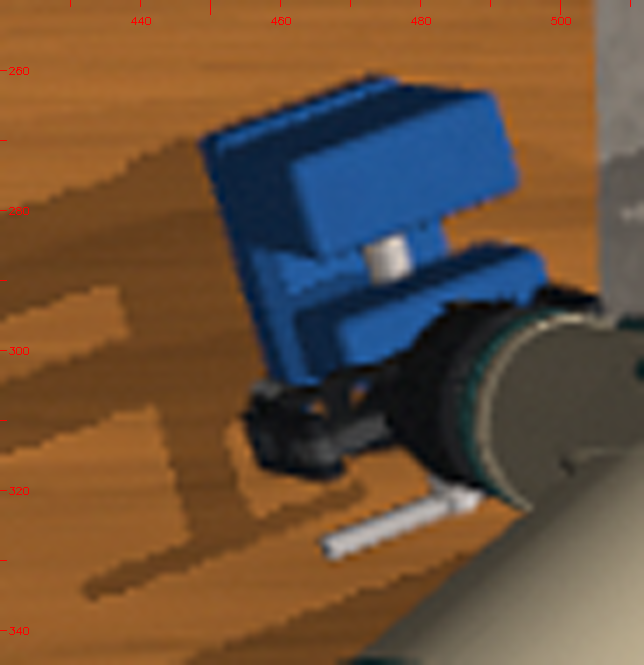

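{"api": "servo_tool", "payload": {
  "increments": [
    {"dx": 0, "dy": 0, "dz": 0, "ax": 0, "ay": 0, "az": 0, "claw": -0.2},
    {"dx": 0, "dy": 0, "dz": 0, "ax": 0, "ay": 0, "az": 0, "claw": -0.2},
    {"dx": 0, "dy": 0, "dz": 0, "ax": 0, "ay": 0, "az": 0, "claw": -0.2},
    {"dx": 0, "dy": 0, "dz": 1.5, "ax": 0, "ay": 0, "az": 0, "claw": -0.2},
    {"dx": 0, "dy": 0, "dz": 3.5, "ax": 0, "ay": 0, "az": 0, "claw": -0.2},
    {"dx": 0, "dy": 0, "dz": 5, "ax": 0, "ay": 0, "az": 0.12, "claw": -0.4},
    {"dx": 0, "dy": 0, "dz": 5, "ax": 0, "ay": 0, "az": 0.24, "claw": -0.6},
    {"dx": 0, "dy": 0, "dz": 5, "ax": 0, "ay": 0, "az": 0.36, "claw": -0.6}
  ]
}}

```text
clock: 4.83
eef_pos: [527.5, -299.9, 57.9]
tool_rot: [-1.569, 0.002, -2.881]
force: [0.1, 0.6, -1.0]
width: 68.4
```

{"api": "servo_tool", "payload": {
  "increments": [
    {"dx": 0, "dy": 0, "dz": 0, "ax": 0, "ay": 0, "az": 0.12, "claw": -0.6},
    {"dx": 0, "dy": 0, "dz": 0, "ax": 0, "ay": 0, "az": 0.24, "claw": -0.6},
    {"dx": 0, "dy": 0, "dz": 0, "ax": 0, "ay": 0, "az": 0.36, "claw": -0.6},
    {"dx": 0, "dy": 0, "dz": 0, "ax": 0, "ay": 0, "az": 0.48, "claw": -0.6},
    {"dx": 0, "dy": 0, "dz": 0, "ax": 0, "ay": 0, "az": 0.6, "claw": -0.6},
    {"dx": 0, "dy": 0, "dz": 0, "ax": 0, "ay": 0, "az": 0.72, "claw": -0.6},
    {"dx": 0, "dy": 0, "dz": 0, "ax": 0, "ay": 0, "az": 0.84, "claw": -0.6},
    {"dx": 0, "dy": 0, "dz": 0, "ax": 0, "ay": 0, "az": 0.96, "claw": -0.6}
  ]
}}

```text
clock: 5.5
eef_pos: [526.5, -299.6, 56.5]
tool_rot: [-1.571, -0.0, -1.921]
force: [-0.4, -0.5, 0.3]
width: 68.2
```

{"api": "servo_tool", "payload": {
  "increments": [
    {"dx": 0, "dy": 0, "dz": 0, "ax": 0, "ay": 0, "az": 0.12, "claw": -0.6},
    {"dx": 0, "dy": 0, "dz": 0, "ax": 0, "ay": 0, "az": 0.24, "claw": -0.6},
    {"dx": 0, "dy": 0, "dz": 0, "ax": 0, "ay": 0, "az": 0.251, "claw": -0.6},
    {"dx": 0, "dy": 0, "dz": 0, "ax": 0, "ay": 0, "az": 0.251, "claw": -0.6}
  ]
}}

```text
clock: 5.83
eef_pos: [526.3, -299.6, 56.4]
tool_rot: [-1.571, 0.0, -1.679]
force: [0.3, 0.1, -0.3]
width: 68.2
```

Run:
```python
from h import *
snap('scene','s7');crop('s7',130,200,210,300,7)
snap('top','t7');crop('t7',320,175,400,250,8)
s=read_state();print(s['clock'],s['eef_pos'],s['tool_rot'],s['force'],s['width'],s['qpos'].round(3))
```

```text
5.9333 [ 526.4403477  -299.54957524   56.44648395] [-1.57076710e+00 -7.01894438e-05 -1.67883332e+00] [ 0.17225701 -0.22169468 -0.06368948] 67.74236540846266 [ 0.66   0.758 -0.307  1.757  0.337  0.678  0.059]
```

View pics/s7_c130_200.png

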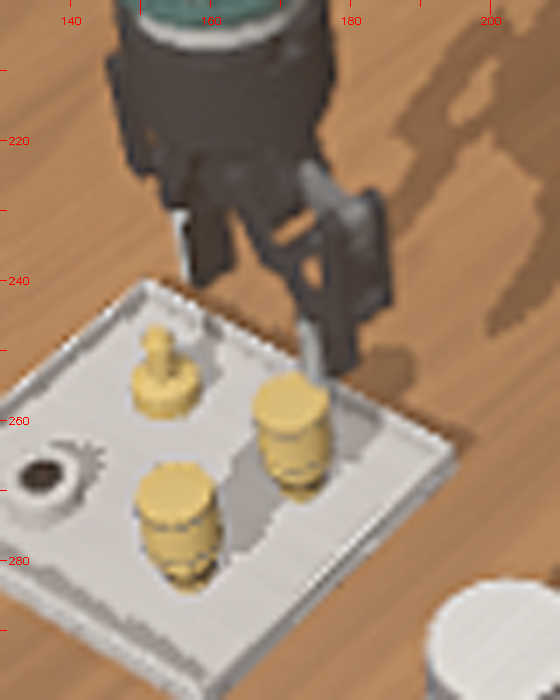

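View pics/t7_c320_175.png

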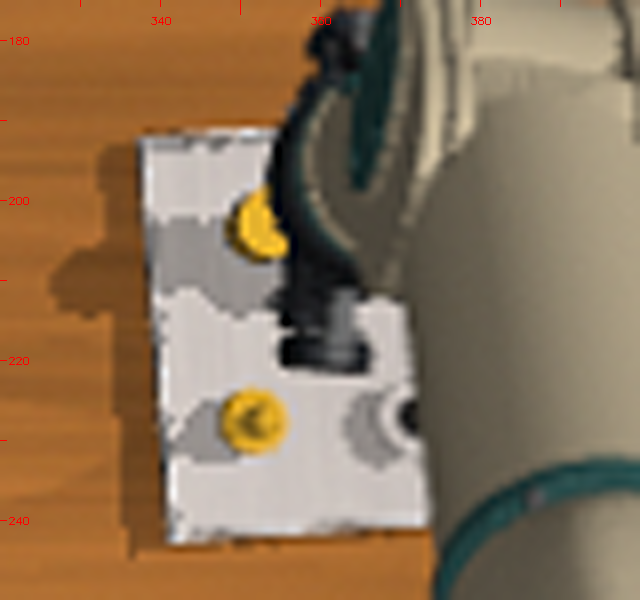

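Run:
```python
from h import *
from scipy.optimize import least_squares
g=cam('s4')
for n,rep,yaw,uv in(('s4',(526.4,-299.3,27.3),3.036,(172,257)),('s5',(526.3,-299.3,14.9),3.036,(172.5,259)),('s6',(526.5,-299.4,6.4),3.036,(173,261.7)),('s7',(526.4,-299.5,56.4),-1.679,(166.1,247.7))):
    w=-np.array([np.cos(yaw),np.sin(yaw),0])
    f=lambda p: pt2pix(g,np.array(rep)+p[0]*w+[0,0,p[1]])-uv
    # note s7: strip end is at -w' where +w=(.105,.994)
    print(n,w.round(2),least_squares(f,[0,0]).x.round(1))
t=cam('t7')
for z in(90,110,130): print(z,pix2pt(t,361,199.5,z).round(1), pix2pt(t,360,219,z).round(1))
```

```text
s4 [ 0.99 -0.11 -0.  ] [ 5.8 29.7]
s5 [ 0.99 -0.11 -0.  ] [ 6.9 34.9]
s6 [ 0.99 -0.11 -0.  ] [ 7.2 33. ]
s7 [ 0.11  0.99 -0.  ] [-9.9 40. ]
90 [ 531.2 -315.3   90. ] [ 468.7 -311.    90. ]
110 [ 529.4 -311.2  110. ] [ 467.7 -307.   110. ]
130 [ 527.6 -307.1  130. ] [ 466.7 -302.9  130. ]
```

{"api": "servo_tool", "payload": {
  "increments": [
    {"dx": 0, "dy": 0, "dz": -1.5, "ax": 0, "ay": 0, "az": 0, "claw": -0.6},
    {"dx": 0, "dy": 0, "dz": -3, "ax": 0, "ay": 0, "az": 0, "claw": -0.6},
    {"dx": 0, "dy": 0, "dz": -4.5, "ax": 0, "ay": 0, "az": 0, "claw": -0.6},
    {"dx": 0, "dy": 0, "dz": -5.3, "ax": 0, "ay": 0, "az": 0, "claw": -0.6},
    {"dx": 0, "dy": 0, "dz": -5.3, "ax": 0, "ay": 0, "az": 0, "claw": 0},
    {"dx": 0, "dy": 0, "dz": -5.3, "ax": 0, "ay": 0, "az": 0, "claw": 0.3},
    {"dx": 0, "dy": 0, "dz": -5.3, "ax": 0, "ay": 0, "az": 0, "claw": 1},
    {"dx": 0, "dy": 0, "dz": -5.3, "ax": 0, "ay": 0, "az": 0, "claw": 1}
  ]
}}

```text
clock: 6.6
eef_pos: [527.3, -299.7, 4.6]
tool_rot: [-1.569, -0.001, -1.676]
force: [-0.0, -0.3, 0.8]
width: 27.3
```

{"api": "servo_tool", "payload": {
  "increments": [
    {"dx": 0, "dy": 0, "dz": 0, "ax": 0, "ay": 0, "az": 0, "claw": 1},
    {"dx": 0, "dy": 0, "dz": 0, "ax": 0, "ay": 0, "az": 0, "claw": 1},
    {"dx": 0, "dy": 0, "dz": 0, "ax": 0, "ay": 0, "az": 0, "claw": 1}
  ]
}}

```text
clock: 6.85
eef_pos: [527.3, -299.7, 4.4]
tool_rot: [-1.569, -0.001, -1.676]
force: [-0.5, 0.7, 5.7]
width: 27.7
```

Run:
```python
from h import *
snap('scene','s8');crop('s8',130,200,210,300,7)
snap('top','t8');crop('t8',330,185,390,250,9)
s=read_state();print(s['clock'],s['eef_pos'],s['tool_rot'],s['force'],s['width'])
```

```text
6.95 [ 527.32576188 -299.74577284    4.45179565] [-1.56900184e+00 -6.08092721e-04 -1.67597522e+00] [0.2621348  0.06874304 6.42228193] 27.421557433889248
```

View pics/s8_c130_200.png

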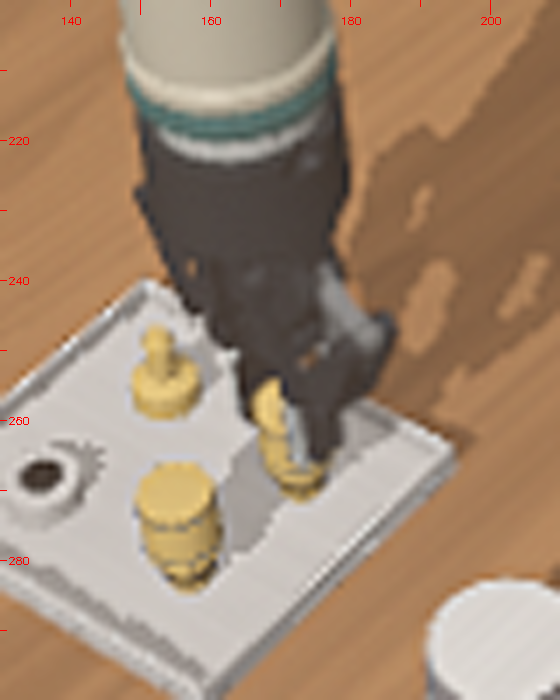

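View pics/t8_c330_185.png

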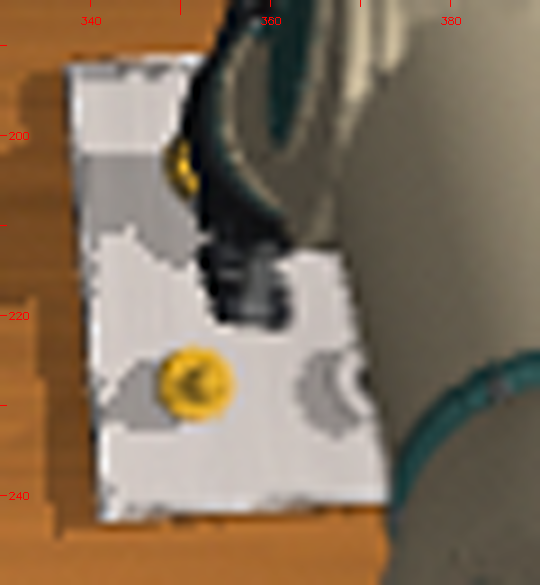

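{"api": "servo_tool", "payload": {
  "increments": [
    {"dx": 0, "dy": 0, "dz": 0.5, "ax": 0, "ay": 0, "az": 0, "claw": 1},
    {"dx": 0, "dy": 0, "dz": 2, "ax": 0, "ay": 0, "az": 0, "claw": 1},
    {"dx": 0, "dy": 0, "dz": 4.5, "ax": 0, "ay": 0, "az": 0, "claw": 1},
    {"dx": 0.3, "dy": 2, "dz": 7.5, "ax": 0, "ay": 0, "az": 0, "claw": 1},
    {"dx": 0.6, "dy": 5, "dz": 10, "ax": 0, "ay": 0, "az": 0, "claw": 1},
    {"dx": 0.9, "dy": 8, "dz": 10, "ax": 0, "ay": 0, "az": 0, "claw": 1},
    {"dx": 1.2, "dy": 11.5, "dz": 10, "ax": 0, "ay": 0, "az": 0, "claw": 1},
    {"dx": 1.4, "dy": 15, "dz": 10, "ax": 0, "ay": 0, "az": 0, "claw": 1}
  ]
}}

```text
clock: 7.62
eef_pos: [540.6, -148.6, 104.2]
tool_rot: [-1.57, -0.0, -1.677]
force: [0.2, 0.0, -0.6]
width: 27.8
```

{"api": "servo_tool", "payload": {
  "increments": [
    {"dx": 0.2, "dy": 3.5, "dz": 0, "ax": 0, "ay": 0, "az": 0, "claw": 1},
    {"dx": 0.4, "dy": 7, "dz": 0, "ax": 0, "ay": 0, "az": 0, "claw": 1},
    {"dx": 0.6, "dy": 10, "dz": 0, "ax": 0, "ay": 0, "az": 0, "claw": 1},
    {"dx": 0.77, "dy": 12, "dz": 0, "ax": 0, "ay": 0, "az": 0, "claw": 1},
    {"dx": 0.77, "dy": 12.74, "dz": 0, "ax": 0, "ay": 0, "az": 0, "claw": 1},
    {"dx": 0.77, "dy": 12.74, "dz": 0, "ax": 0, "ay": 0, "az": 0, "claw": 1},
    {"dx": 0.77, "dy": 12.74, "dz": 0, "ax": 0, "ay": 0, "az": 0, "claw": 1}
  ]
}}

```text
clock: 8.2
eef_pos: [547.9, -23.4, 103.3]
tool_rot: [-1.571, -0.001, -1.676]
force: [0.5, -0.8, -1.4]
width: 27.9
```

Run:
```python
from h import *
snap('scene','s9');crop('s9',200,130,290,240,6)
snap('top','t9');crop('t9',220,150,310,230,8)
s=read_state();print(s['clock'],s['eef_pos'],s['tool_rot'],s['force'],s['torque'],s['width'])
```

```text
8.3 [547.88076452 -24.63972099 103.24298171] [-1.57129803e+00 -1.59206183e-03 -1.67888320e+00] [ 0.00976671 -0.29306375 -0.71825015] [-0.03622859 -0.00639439 -0.01581135] 27.765606337791215
```

View pics/s9_c200_130.png

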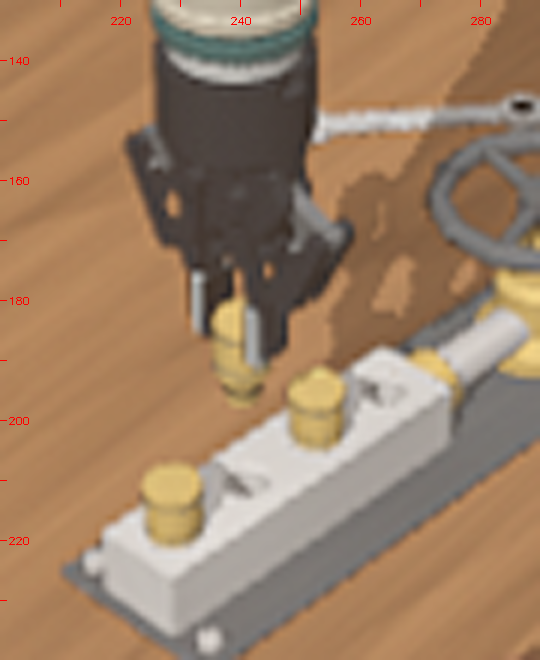

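View pics/t9_c220_150.png

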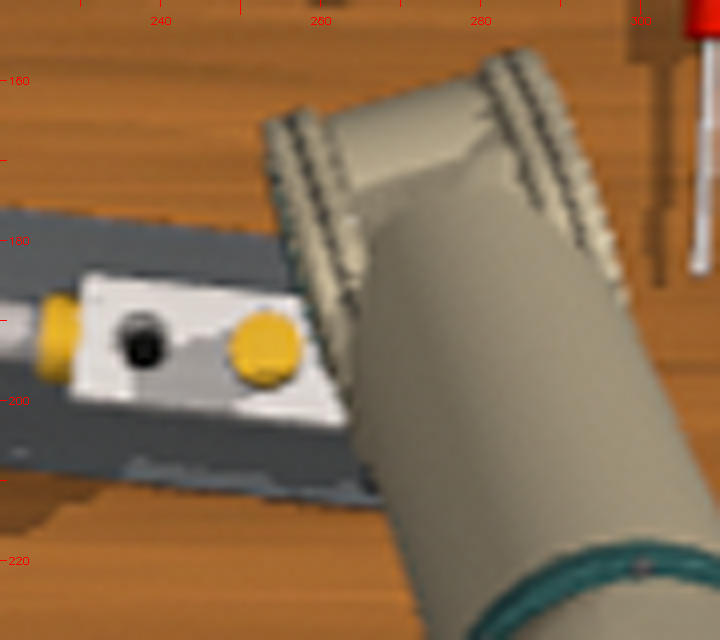

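Run:
```python
from h import *
crop('s9',225,168,260,205,18);crop('scene0',215,185,265,225,14)
g=cam('s9')
print(pt2pix(g,[548,-24.6,101.8]),pt2pix(g,[548,-24.6,153.8]))
```

```text
[239.82305902 195.98586028] [239.5921706  182.30769028]
```

View pics/s9_c225_168.png

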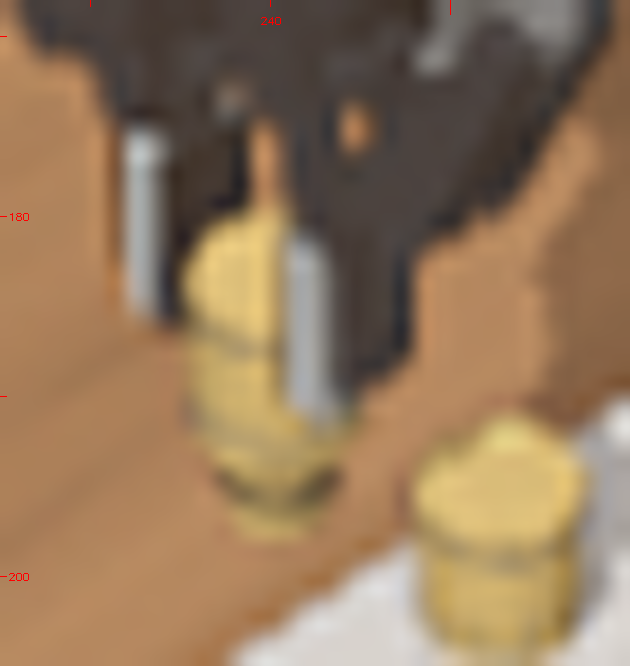

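View pics/scene0_c215_185.png

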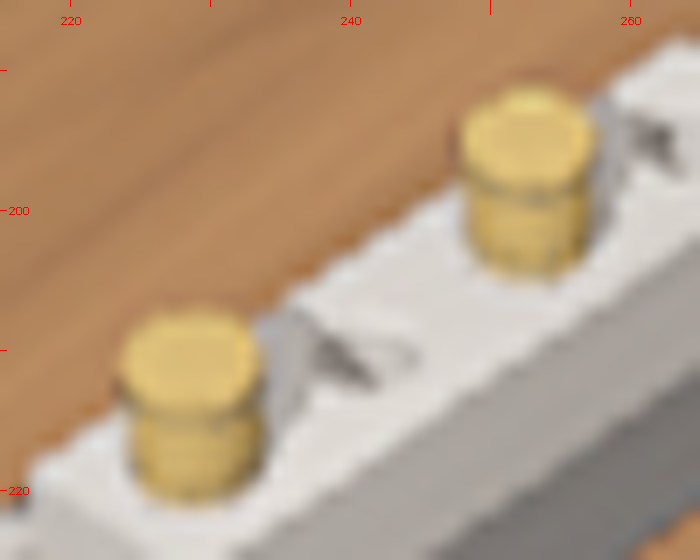

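Run:
```python
from h import *
from scipy.optimize import least_squares
g=cam('scene0')
a=np.linspace(0,6.283,181)
def feats(xy,z,r=15):
    q=np.array([pt2pix(g,[xy[0]+r*np.cos(t),xy[1]+r*np.sin(t),z]) for t in a]); return np.array([(q[:,0].min()+q[:,0].max())/2,q[:,1].min()])
def solve(c,z,x0): return least_squares(lambda p:feats(p,z)-c,x0).x
# reference: held plug top in s9 , reported (548,-24.6)
print('held',solve((239.4,178.7),153.8,[548,-24]))
h0=solve((228.2,206.7),78,[545,-75]);h2=solve((252.25,190.75),78,[555,28]);print(h0,h2,h2-h0,np.linalg.norm(h2-h0),(h0+h2)/2,h2+(h2-h0)/2)
for n,p in(('h0',(691,251)),('h2',(499,231))): print(pix2pt(cam('top0'),170+(p[0]+.5)/6-.5,155+(p[1]+.5)/6-.5,78))
```

```text
held [546.051763  -23.0891486]
[543.59334949 -74.52625101] [553.20837653  29.62382766] [  9.61502703 104.15007867] 104.59296167162128 [548.40086301 -22.45121167] [558.01589004  81.69886699]
[541.6796634  -70.91592222  78.        ]
[552.09298482  31.76984873  78.        ]
```

{"api": "servo_tool", "payload": {
  "increments": [
    {"dx": 0.13, "dy": 0.13, "dz": -1.5, "ax": 0, "ay": 0, "az": 0, "claw": 1},
    {"dx": 0.13, "dy": 0.13, "dz": -3, "ax": 0, "ay": 0, "az": 0, "claw": 1},
    {"dx": 0.13, "dy": 0.13, "dz": -4.5, "ax": 0, "ay": 0, "az": 0, "claw": 1},
    {"dx": 0.13, "dy": 0.13, "dz": -5, "ax": 0, "ay": 0, "az": 0, "claw": 1},
    {"dx": 0.13, "dy": 0.13, "dz": -5, "ax": 0, "ay": 0, "az": 0, "claw": 1},
    {"dx": 0.13, "dy": 0.13, "dz": -5, "ax": 0, "ay": 0, "az": 0, "claw": 1}
  ]
}}

```text
clock: 8.8
eef_pos: [549.5, -21.8, 53.5]
tool_rot: [-1.571, -0.0, -1.677]
force: [-0.3, -0.5, -0.0]
width: 27.7
```

Run:
```python
from h import *
snap('scene','s10');crop('s10',215,175,265,225,14)
s=read_state();print(s['clock'],s['eef_pos'],s['tool_rot'],s['force'],s['torque'],s['width'])
```

```text
8.85 [549.99293493 -21.44532295  53.96358542] [-1.56989634e+00 -5.71020880e-05 -1.67697619e+00] [ 0.48911627 -0.36984503 -1.41444476] [-0.03028309 -0.0012686   0.0145483 ] 27.689058503797856
```

View pics/s10_c215_175.png

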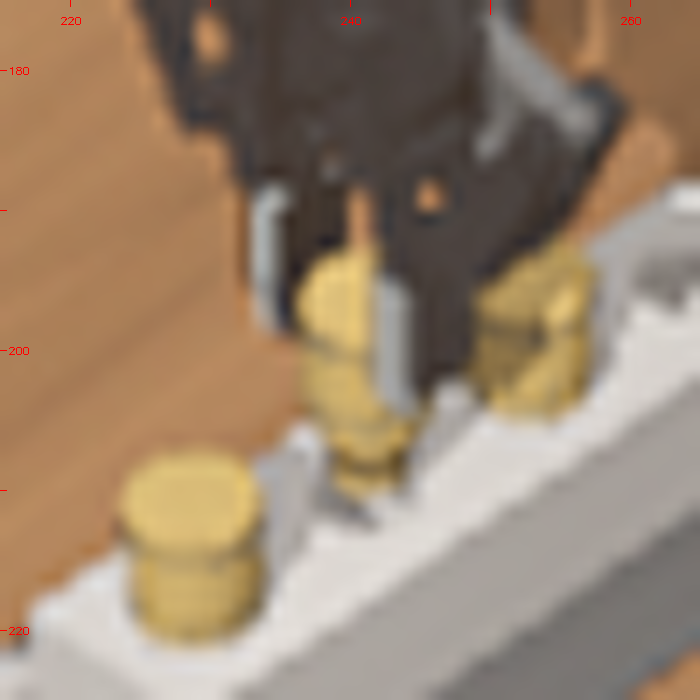

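Run:
```python
from h import *
g=cam('s10')
print(pt2pix(g,[548.4,-22.45,46]))
u,v=240.4,209.7-.46
a=np.linspace(0,6.28,181)
from scipy.optimize import least_squares
def ft(xy,z,r=7.8):
    q=np.array([pt2pix(g,[xy[0]+r*np.cos(t),xy[1]+r*np.sin(t),z]) for t in a]); return np.array([(q[:,0].min()+q[:,0].max())/2,q[:,1].max()])
p=least_squares(lambda p:ft(p,52.4)-(u,v),[548,-22]).x; print('foot',p)
def ft2(xy,z,r=15):
    q=np.array([pt2pix(g,[xy[0]+r*np.cos(t),xy[1]+r*np.sin(t),z]) for t in a]); return np.array([q[:,0].min(),q[:,1].min()])
# head top: left edge crop 297 , back edge crop 243
p=least_squares(lambda p:ft2(p,104.4)-(215+297/14-.46,175+243/14-.46),[548,-22]).x; print('head',p)
p=least_squares(lambda p:ft2(p,78)-(215+119/14-.46,185+310/14-.46),[548,-22]).x; print('h0',p)
p=least_squares(lambda p:ft2(p,78)-(215+458/14-.46,185+87/14-.46),[548,-22]).x; print('h2',p)
```

```text
[240.6021511  209.67116446]
foot [546.40570248 -20.84441824]
head [549.43692767 -21.86955185]
h0 [543.2851464  -74.66798828]
h2 [552.84794608  29.31460145]
```

{"api": "servo_tool", "payload": {
  "increments": [
    {"dx": -0.05, "dy": -0.06, "dz": -0.3, "ax": 0, "ay": 0, "az": 0, "claw": 1},
    {"dx": -0.05, "dy": -0.06, "dz": -0.6, "ax": 0, "ay": 0, "az": 0, "claw": 1},
    {"dx": -0.05, "dy": -0.06, "dz": -0.9, "ax": 0, "ay": 0, "az": 0, "claw": 1},
    {"dx": -0.05, "dy": -0.06, "dz": -1.2, "ax": 0, "ay": 0, "az": 0, "claw": 1},
    {"dx": -0.05, "dy": -0.06, "dz": -1.2, "ax": 0, "ay": 0, "az": 0, "claw": 1}
  ]
}}

```text
clock: 9.27
eef_pos: [548.6, -21.3, 40.9]
tool_rot: [-1.572, -0.0, -1.676]
force: [-0.2, -0.4, -0.1]
width: 27.8
```

{"api": "servo_tool", "payload": {
  "increments": [
    {"dx": 0, "dy": 0, "dz": -0.2, "ax": 0, "ay": 0, "az": 0, "claw": 1},
    {"dx": 0, "dy": 0, "dz": -0.4, "ax": 0, "ay": 0, "az": 0, "claw": 1},
    {"dx": 0, "dy": 0, "dz": -0.6, "ax": 0, "ay": 0, "az": 0, "claw": 1},
    {"dx": 0, "dy": 0, "dz": -0.6, "ax": 0, "ay": 0, "az": 0, "claw": 1}
  ]
}}

```text
clock: 9.6
eef_pos: [548.7, -21.3, 35.0]
tool_rot: [-1.571, -0.0, -1.676]
force: [0.2, 0.1, -0.4]
width: 27.4
```

{"api": "servo_tool", "payload": {
  "increments": [
    {"dx": 0, "dy": 0, "dz": -0.2, "ax": 0, "ay": 0, "az": 0, "claw": 1},
    {"dx": 0, "dy": 0, "dz": -0.4, "ax": 0, "ay": 0, "az": 0, "claw": 1},
    {"dx": 0, "dy": 0, "dz": -0.6, "ax": 0, "ay": 0, "az": 0, "claw": 1},
    {"dx": 0, "dy": 0, "dz": -0.7, "ax": 0, "ay": 0, "az": 0, "claw": 1},
    {"dx": 0, "dy": 0, "dz": -0.7, "ax": 0, "ay": 0, "az": 0, "claw": 1}
  ]
}}

```text
clock: 10.02
eef_pos: [548.8, -21.3, 28.1]
tool_rot: [-1.571, -0.0, -1.676]
force: [0.9, 0.3, -0.8]
width: 27.6
```

{"api": "servo_tool", "payload": {
  "increments": [
    {"dx": 0, "dy": 0, "dz": -0.1, "ax": 0, "ay": 0, "az": 0, "claw": 1},
    {"dx": 0, "dy": 0, "dz": -0.2, "ax": 0, "ay": 0, "az": 0, "claw": 1},
    {"dx": 0, "dy": 0, "dz": -0.2, "ax": 0, "ay": 0, "az": 0, "claw": 1}
  ]
}}

```text
clock: 10.27
eef_pos: [549.1, -21.3, 27.6]
tool_rot: [-1.57, -0.0, -1.676]
force: [-3.5, 1.0, 10.3]
width: 27.3
```

Run:
```python
from h import *
snap('scene','s11');crop('s11',215,175,265,225,14)
s=read_state();print(s['clock'],s['eef_pos'],s['force'])
```

```text
10.3167 [549.01606308 -21.30672311  27.55683907] [-1.87470428  0.94577387  8.78600221]
```

View pics/s11_c215_175.png

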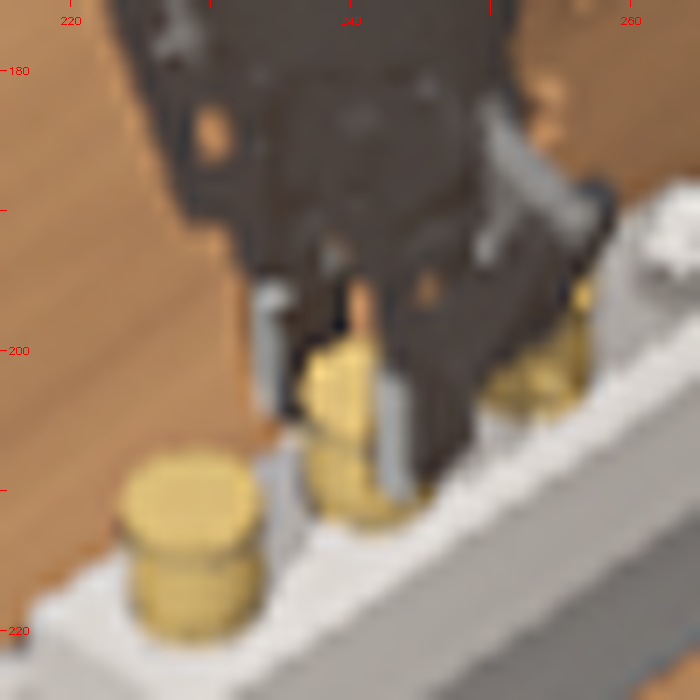

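{"api": "servo_tool", "payload": {
  "increments": [
    {"dx": 0, "dy": 0, "dz": 0, "ax": 0, "ay": 0, "az": 0, "claw": -0.2},
    {"dx": 0, "dy": 0, "dz": 0, "ax": 0, "ay": 0, "az": 0, "claw": -0.4},
    {"dx": 0, "dy": 0, "dz": 0.2, "ax": 0, "ay": 0, "az": 0, "claw": -0.6},
    {"dx": 0, "dy": 0, "dz": 1.5, "ax": 0, "ay": 0, "az": 0, "claw": -0.6},
    {"dx": 0, "dy": 0, "dz": 4, "ax": 0, "ay": 0, "az": 0, "claw": -0.6},
    {"dx": -0.1, "dy": -2.5, "dz": 6, "ax": 0, "ay": 0, "az": 0, "claw": -0.6},
    {"dx": -0.3, "dy": -6.2, "dz": 6, "ax": 0, "ay": 0, "az": 0, "claw": -0.6},
    {"dx": -0.5, "dy": -10.2, "dz": 6, "ax": 0, "ay": 0, "az": 0, "claw": -0.6}
  ]
}}

```text
clock: 10.98
eef_pos: [545.7, -122.5, 88.1]
tool_rot: [-1.567, 0.001, -1.671]
force: [0.1, -0.2, -0.1]
width: 68.4
```

{"api": "servo_tool", "payload": {
  "increments": [
    {"dx": -0.2, "dy": -4, "dz": 0, "ax": 0, "ay": 0, "az": 0, "claw": -0.6},
    {"dx": -0.5, "dy": -8, "dz": 0, "ax": 0, "ay": 0, "az": 0, "claw": -0.6},
    {"dx": -0.8, "dy": -12, "dz": 0, "ax": 0, "ay": 0, "az": 0, "claw": -0.6},
    {"dx": -1.1, "dy": -16, "dz": 0, "ax": 0, "ay": 0, "az": 0, "claw": -0.6},
    {"dx": -1.4, "dy": -20, "dz": 0, "ax": 0, "ay": 0, "az": 0, "claw": -0.6},
    {"dx": -1.62, "dy": -23, "dz": -1, "ax": 0, "ay": 0, "az": 0, "claw": -0.6},
    {"dx": -1.62, "dy": -23.7, "dz": -2.5, "ax": 0, "ay": 0, "az": 0, "claw": -0.6},
    {"dx": -1.62, "dy": -23.7, "dz": -3, "ax": 0, "ay": 0, "az": 0, "claw": -0.6}
  ]
}}

```text
clock: 11.65
eef_pos: [525.1, -363.9, 54.2]
tool_rot: [-1.574, -0.001, -1.682]
force: [-0.4, 0.6, -0.5]
width: 68.6
```

Run:
```python
from h import *
snap('scene','s12');crop('s12',120,200,200,300,7);crop('s12',205,140,325,240,6)
snap('top','t12');crop('t12',330,185,390,250,9)
s=read_state();print(s['clock'],s['eef_pos'],s['tool_rot'],s['force'],s['width'])
```

```text
11.75 [ 526.87636596 -358.14875978   54.83038   ] [-1.57365786  0.00297752 -1.67515705] [-0.27344481  1.22800191 -0.53275148] 68.24967706618943
```

View pics/s12_c120_200.png

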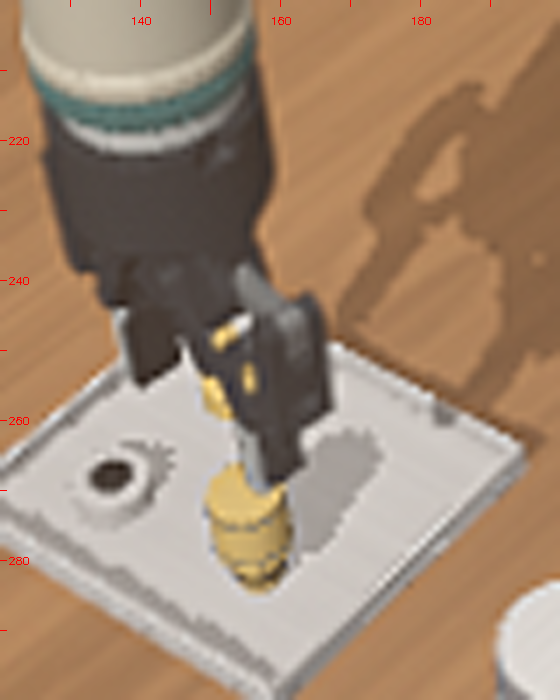

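View pics/s12_c205_140.png

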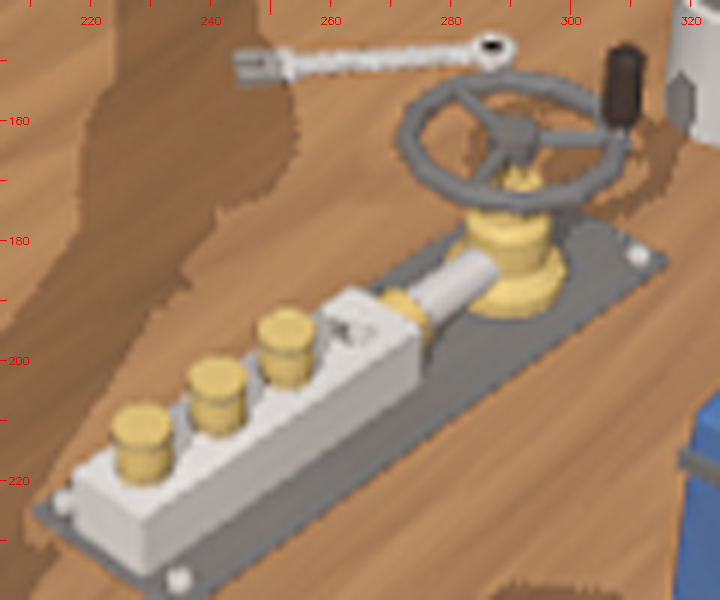

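View pics/t12_c330_185.png

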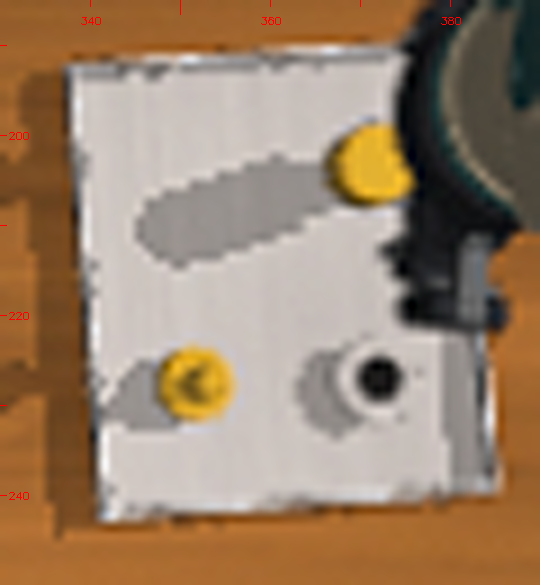

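{"api": "servo_tool", "payload": {
  "increments": [
    {"dx": 0, "dy": 0, "dz": 0, "ax": 0, "ay": 0, "az": 0, "claw": -0.6},
    {"dx": 0, "dy": 0, "dz": 0, "ax": 0, "ay": 0, "az": 0, "claw": -0.6},
    {"dx": 0, "dy": 0, "dz": 0, "ax": 0, "ay": 0, "az": 0, "claw": -0.6}
  ]
}}

```text
clock: 12.0
eef_pos: [529.0, -358.6, 57.3]
tool_rot: [-1.57, 0.0, -1.673]
force: [1.0, 0.2, 0.1]
width: 68.5
```

Run:
```python
from h import *
snap('scene','s13');crop('s13',120,200,200,300,7)
s=read_state();print(s['clock'],s['eef_pos'],s['tool_rot'],s['force'],s['width'])
```

```text
12.05 [ 528.85132764 -359.0471909    57.28573114] [-1.56963370e+00 -7.79870483e-05 -1.67361108e+00] [-0.77863316  0.10306249  0.1318796 ] 68.14969288014615
```

View pics/s13_c120_200.png

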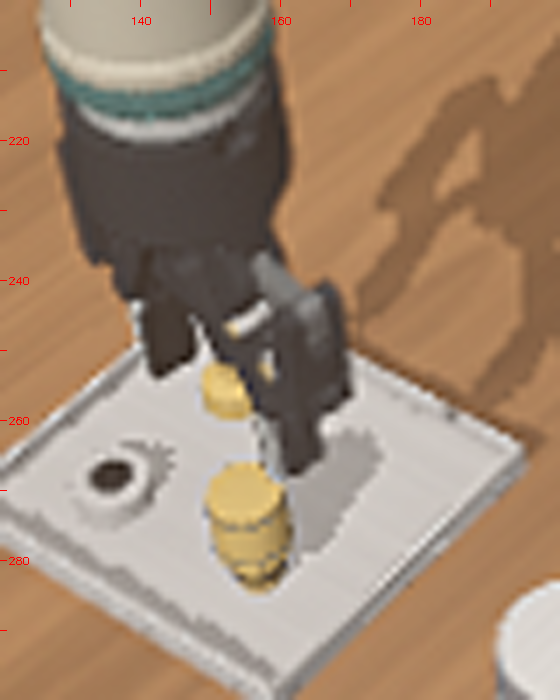

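{"api": "servo_tool", "payload": {
  "increments": [
    {"dx": 0, "dy": -0.1, "dz": -1.5, "ax": 0, "ay": 0, "az": 0, "claw": -0.6},
    {"dx": 0, "dy": -0.1, "dz": -3, "ax": 0, "ay": 0, "az": 0, "claw": -0.6},
    {"dx": 0, "dy": -0.1, "dz": -4.5, "ax": 0, "ay": 0, "az": 0, "claw": -0.6},
    {"dx": 0, "dy": -0.1, "dz": -5.35, "ax": 0, "ay": 0, "az": 0, "claw": -0.6},
    {"dx": 0, "dy": -0.1, "dz": -5.35, "ax": 0, "ay": 0, "az": 0, "claw": -0.4},
    {"dx": 0, "dy": -0.1, "dz": -5.35, "ax": 0, "ay": 0, "az": 0, "claw": 0.3},
    {"dx": 0, "dy": -0.1, "dz": -5.35, "ax": 0, "ay": 0, "az": 0, "claw": 1},
    {"dx": 0, "dy": -0.1, "dz": -5.35, "ax": 0, "ay": 0, "az": 0, "claw": 1}
  ]
}}

```text
clock: 12.72
eef_pos: [528.6, -361.7, 4.2]
tool_rot: [-1.569, -0.001, -1.676]
force: [-0.2, 1.0, 1.2]
width: 27.8
```

{"api": "servo_tool", "payload": {
  "increments": [
    {"dx": 0, "dy": 0, "dz": 0, "ax": 0, "ay": 0, "az": 0, "claw": 1},
    {"dx": 0, "dy": 0, "dz": 0, "ax": 0, "ay": 0, "az": 0, "claw": 1},
    {"dx": 0, "dy": 0, "dz": 0, "ax": 0, "ay": 0, "az": 0, "claw": 1}
  ]
}}

```text
clock: 12.97
eef_pos: [528.6, -361.7, 4.1]
tool_rot: [-1.569, -0.001, -1.676]
force: [-0.2, 0.7, 5.8]
width: 27.9
```

Run:
```python
from h import *
snap('scene','s14');crop('s14',120,200,200,300,7)
s=read_state();print(s['clock'],s['eef_pos'],s['tool_rot'],s['force'],s['width'])
```

```text
13.0167 [ 528.63911924 -361.72522193    4.15255691] [-1.56893590e+00 -7.80315167e-04 -1.67597665e+00] [-3.84875169e-01  1.81940305e-03  5.33597864e+00] 27.906649823757096
```

View pics/s14_c120_200.png

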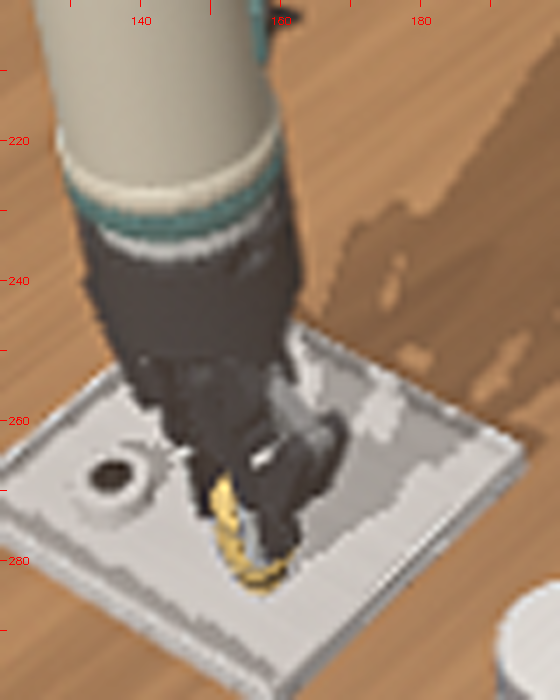

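{"api": "servo_tool", "payload": {
  "increments": [
    {"dx": 0, "dy": 0, "dz": 0.5, "ax": 0, "ay": 0, "az": 0, "claw": 1},
    {"dx": 0, "dy": 0, "dz": 2, "ax": 0, "ay": 0, "az": 0, "claw": 1},
    {"dx": 0, "dy": 0, "dz": 4.5, "ax": 0, "ay": 0, "az": 0, "claw": 1},
    {"dx": 0.1, "dy": 2, "dz": 7.5, "ax": 0, "ay": 0, "az": 0, "claw": 1},
    {"dx": 0.3, "dy": 5, "dz": 10, "ax": 0, "ay": 0, "az": 0, "claw": 1},
    {"dx": 0.5, "dy": 8.5, "dz": 10, "ax": 0, "ay": 0, "az": 0, "claw": 1},
    {"dx": 0.8, "dy": 12.3, "dz": 10, "ax": 0, "ay": 0, "az": 0, "claw": 1},
    {"dx": 1.1, "dy": 16.1, "dz": 10, "ax": 0, "ay": 0, "az": 0, "claw": 1}
  ]
}}

```text
clock: 13.68
eef_pos: [538.7, -199.4, 103.7]
tool_rot: [-1.57, -0.0, -1.677]
force: [1.6, 0.1, -1.1]
width: 28.0
```

{"api": "servo_tool", "payload": {
  "increments": [
    {"dx": 0.3, "dy": 3.9, "dz": 0, "ax": 0, "ay": 0, "az": 0, "claw": 1},
    {"dx": 0.6, "dy": 7.9, "dz": 0, "ax": 0, "ay": 0, "az": 0, "claw": 1},
    {"dx": 0.9, "dy": 11.9, "dz": 0, "ax": 0, "ay": 0, "az": 0, "claw": 1},
    {"dx": 1.2, "dy": 15.9, "dz": 0, "ax": 0, "ay": 0, "az": 0, "claw": 1},
    {"dx": 1.5, "dy": 19.9, "dz": 0, "ax": 0, "ay": 0, "az": 0, "claw": 1},
    {"dx": 1.7, "dy": 23.4, "dz": 0, "ax": 0, "ay": 0, "az": 0, "claw": 1},
    {"dx": 1.9, "dy": 26.2, "dz": 0, "ax": 0, "ay": 0, "az": 0, "claw": 1},
    {"dx": 1.95, "dy": 28.1, "dz": 0, "ax": 0, "ay": 0, "az": 0, "claw": 1}
  ]
}}

```text
clock: 14.35
eef_pos: [558.1, 85.3, 103.2]
tool_rot: [-1.57, 0.002, -1.672]
force: [1.2, 0.3, -1.0]
width: 27.7
```

{"api": "servo_tool", "payload": {
  "increments": [
    {"dx": 0, "dy": 0, "dz": 0, "ax": 0, "ay": 0, "az": 0, "claw": 1},
    {"dx": 0, "dy": 0, "dz": 0, "ax": 0, "ay": 0, "az": 0, "claw": 1},
    {"dx": 0, "dy": 0, "dz": 0, "ax": 0, "ay": 0, "az": 0, "claw": 1},
    {"dx": 0, "dy": 0, "dz": 0, "ax": 0, "ay": 0, "az": 0, "claw": 1}
  ]
}}

```text
clock: 14.68
eef_pos: [558.2, 78.7, 102.8]
tool_rot: [-1.571, -0.001, -1.678]
force: [0.5, 0.2, -0.7]
width: 27.7
```

Run:
```python
from h import *
s=read_state();print(s['clock'],s['eef_pos'],s['tool_rot'],s['force'],s['width'])
snap('scene','s15');crop('s15',250,145,290,190,16)
```

```text
14.6833 [558.18691523  78.73276481 102.81016677] [-1.57110392e+00 -1.25512703e-03 -1.67810787e+00] [ 0.49080918  0.15901008 -0.74827763] 27.736832346440345
```

View pics/s15_c250_145.png

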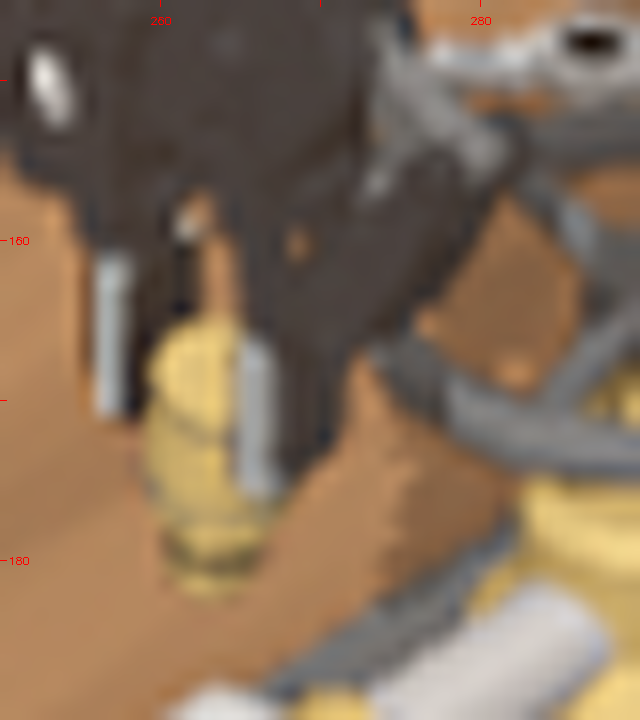

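```bash
cat >> h.py <<'E'
from scipy.optimize import least_squares
_a=np.linspace(0,6.28,181)
def _q(g,xy,z,r): return np.array([pt2pix(g,[xy[0]+r*np.cos(t),xy[1]+r*np.sin(t),z]) for t in _a])
def foot(g,u,v,z):  # centre u, bottom v
    def f(p):
        q=_q(g,p,z,7.8); return np.array([(q[:,0].min()+q[:,0].max())/2,q[:,1].max()])-(u,v)
    return least_squares(f,[555,50]).x
def head(g,u,v,z):  # left u, back v
    def f(p):
        q=_q(g,p,z,15); return np.array([q[:,0].min(),q[:,1].min()])-(u,v)
    return least_squares(f,[555,50]).x
E
python3 - <<'E'
from h import *
g=cam('s15'); print('foot',foot(g,262.97,182.03,101.7),'head',head(g,258.8,164.4,153.7))
g=cam('s9'); print('s9 foot',foot(g,240.0,197.5,101.8),'head',head(g,234.7,179.2-.0,153.8))
E
```

```text
foot [557.0524831   79.21987853] head [558.78640916  79.1446062 ]
s9 foot [547.98104792 -23.73196695] head [548.54627398 -24.2229406 ]
```

{"api": "servo_tool", "payload": {
  "increments": [
    {"dx": 0.07, "dy": 0.3, "dz": -1.5, "ax": 0, "ay": 0, "az": 0, "claw": 1},
    {"dx": 0.07, "dy": 0.3, "dz": -3, "ax": 0, "ay": 0, "az": 0, "claw": 1},
    {"dx": 0.07, "dy": 0.3, "dz": -4.5, "ax": 0, "ay": 0, "az": 0, "claw": 1},
    {"dx": 0.07, "dy": 0.3, "dz": -4.8, "ax": 0, "ay": 0, "az": 0, "claw": 1},
    {"dx": 0.07, "dy": 0.3, "dz": -4.8, "ax": 0, "ay": 0, "az": 0, "claw": 1},
    {"dx": 0.07, "dy": 0.3, "dz": -4.8, "ax": 0, "ay": 0, "az": 0, "claw": 1},
    {"dx": 0.07, "dy": 0.3, "dz": -4.8, "ax": 0, "ay": 0, "az": 0, "claw": 1}
  ]
}}

```text
clock: 15.32
eef_pos: [559.8, 83.5, 55.8]
tool_rot: [-1.569, 0.0, -1.677]
force: [0.2, 0.0, -0.5]
width: 27.8
```

Run:
```python
from h import *
s=read_state();print(s['clock'],s['eef_pos'],s['tool_rot'],s['force'],s['width'])
snap('scene','s16');crop('s16',235,160,285,210,14)
```

```text
15.3167 [559.75273768  83.46079896  55.77604665] [-1.56933232e+00  4.21559810e-04 -1.67650351e+00] [ 0.19333733  0.02633755 -0.54185122] 27.79684839008995
```

View pics/s16_c235_160.png

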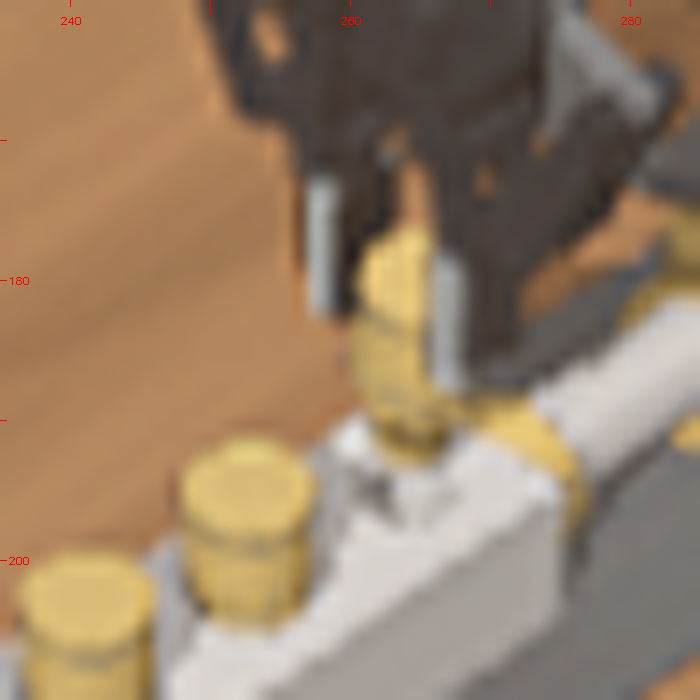

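Run:
```python
from h import *
g=cam('s16'); print('foot',foot(g,263.96,192.9,54.6),'head',head(g,260.1,175.4,106.6))
print(pt2pix(g,[557.6,81.3,46]),pt2pix(g,[559.1,82.2,46]))
crop('s12',245,180,285,210,16)
```

```text
foot [557.67441364  85.04443529] head [558.7397001   86.86491865]
[263.19196207 194.01534934] [263.73527621 194.05803459]
```

View pics/s12_c245_180.png

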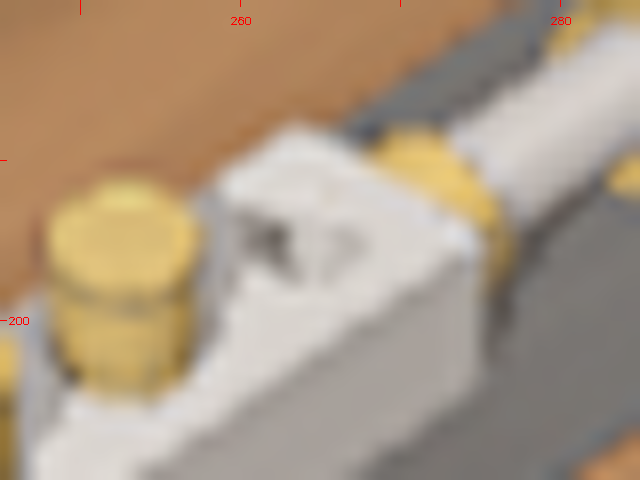

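{"api": "servo_tool", "payload": {
  "increments": [
    {"dx": -0.03, "dy": -0.26, "dz": 0, "ax": 0, "ay": 0, "az": 0, "claw": 1},
    {"dx": -0.03, "dy": -0.26, "dz": -0.3, "ax": 0, "ay": 0, "az": 0, "claw": 1},
    {"dx": -0.03, "dy": -0.26, "dz": -0.6, "ax": 0, "ay": 0, "az": 0, "claw": 1},
    {"dx": -0.03, "dy": -0.26, "dz": -0.9, "ax": 0, "ay": 0, "az": 0, "claw": 1},
    {"dx": -0.03, "dy": -0.26, "dz": -1.2, "ax": 0, "ay": 0, "az": 0, "claw": 1},
    {"dx": -0.03, "dy": -0.26, "dz": -1.2, "ax": 0, "ay": 0, "az": 0, "claw": 1}
  ]
}}

```text
clock: 15.87
eef_pos: [558.8, 81.1, 42.3]
tool_rot: [-1.571, -0.0, -1.676]
force: [0.1, 0.3, -1.5]
width: 27.8
```

{"api": "servo_tool", "payload": {
  "increments": [
    {"dx": 0, "dy": 0, "dz": -0.2, "ax": 0, "ay": 0, "az": 0, "claw": 1},
    {"dx": 0, "dy": 0, "dz": -0.4, "ax": 0, "ay": 0, "az": 0, "claw": 1},
    {"dx": 0, "dy": 0, "dz": -0.6, "ax": 0, "ay": 0, "az": 0, "claw": 1},
    {"dx": 0, "dy": 0, "dz": -0.6, "ax": 0, "ay": 0, "az": 0, "claw": 1}
  ]
}}

```text
clock: 16.2
eef_pos: [559.3, 81.1, 36.7]
tool_rot: [-1.57, 0.0, -1.676]
force: [2.3, 0.1, -2.5]
width: 27.8
```

{"api": "servo_tool", "payload": {
  "increments": [
    {"dx": 0.08, "dy": 0, "dz": 0, "ax": 0, "ay": 0, "az": 0, "claw": 1},
    {"dx": 0.08, "dy": 0, "dz": -0.2, "ax": 0, "ay": 0, "az": 0, "claw": 1},
    {"dx": 0.08, "dy": 0, "dz": -0.4, "ax": 0, "ay": 0, "az": 0, "claw": 1},
    {"dx": 0.08, "dy": 0, "dz": -0.4, "ax": 0, "ay": 0, "az": 0, "claw": 1}
  ]
}}

```text
clock: 16.53
eef_pos: [559.4, 81.1, 32.6]
tool_rot: [-1.571, 0.0, -1.676]
force: [1.7, -0.7, -2.7]
width: 27.7
```

{"api": "servo_tool", "payload": {
  "increments": [
    {"dx": 0.05, "dy": 0, "dz": -0.2, "ax": 0, "ay": 0, "az": 0, "claw": 1},
    {"dx": 0.05, "dy": 0, "dz": -0.4, "ax": 0, "ay": 0, "az": 0, "claw": 1},
    {"dx": 0.05, "dy": 0, "dz": -0.6, "ax": 0, "ay": 0, "az": 0, "claw": 1},
    {"dx": 0.05, "dy": 0, "dz": -0.65, "ax": 0, "ay": 0, "az": 0, "claw": 1},
    {"dx": 0.05, "dy": 0, "dz": -0.65, "ax": 0, "ay": 0, "az": 0, "claw": 1}
  ]
}}

```text
clock: 16.95
eef_pos: [559.6, 81.3, 27.6]
tool_rot: [-1.571, -0.0, -1.676]
force: [-3.7, -1.4, 11.4]
width: 27.7
```

Run:
```python
from h import *
s=read_state();print(s['clock'],s['eef_pos'],s['force'],s['torque'])
snap('scene','s17');crop('s17',235,160,285,210,14)
```

```text
16.95 [559.6121512   81.25537967  27.61605437] [-3.74888226 -1.41963447 11.36156729] [-0.14919732  0.63333411  0.07366563]
```

View pics/s17_c235_160.png

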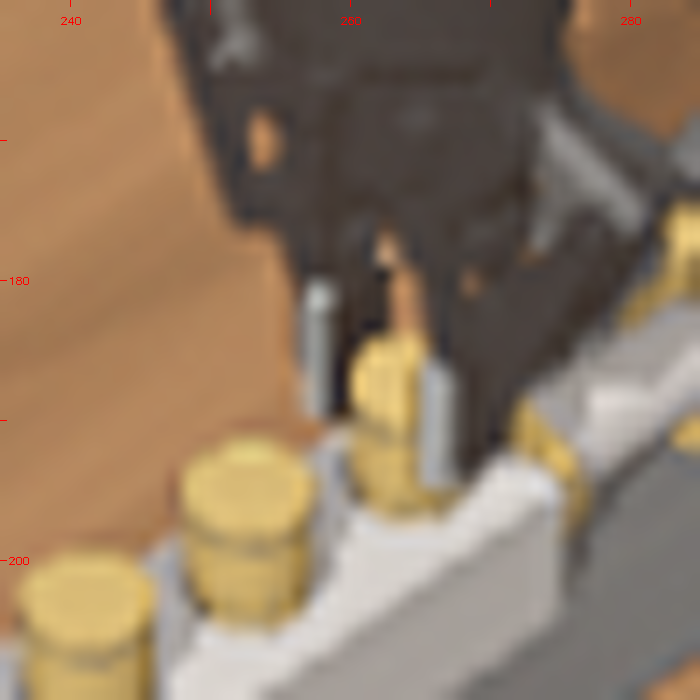

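{"api": "servo_tool", "payload": {
  "increments": [
    {"dx": 0, "dy": 0, "dz": -0.1, "ax": 0, "ay": 0, "az": 0, "claw": 1},
    {"dx": 0, "dy": 0, "dz": -0.1, "ax": 0, "ay": 0, "az": 0, "claw": 1}
  ]
}}

```text
clock: 17.17
eef_pos: [559.6, 81.3, 27.5]
tool_rot: [-1.571, -0.001, -1.676]
force: [-6.6, -1.5, 19.3]
width: 27.6
```

{"api": "servo_tool", "payload": {
  "increments": [
    {"dx": 0, "dy": 0, "dz": 0.1, "ax": 0, "ay": 0, "az": 0, "claw": -0.2},
    {"dx": 0, "dy": 0, "dz": 0.1, "ax": 0, "ay": 0, "az": 0, "claw": -0.4},
    {"dx": 0, "dy": 0, "dz": 0.3, "ax": 0, "ay": 0, "az": 0, "claw": -0.6},
    {"dx": 0, "dy": 0, "dz": 2, "ax": 0, "ay": 0, "az": 0, "claw": -0.6},
    {"dx": 0, "dy": 0, "dz": 5, "ax": 0, "ay": 0, "az": 0, "claw": -0.6},
    {"dx": 0, "dy": 0, "dz": 8.5, "ax": 0, "ay": 0, "az": 0, "claw": -0.6},
    {"dx": 0.2, "dy": 0.6, "dz": 12, "ax": 0, "ay": 0, "az": 0, "claw": -0.6},
    {"dx": 0.6, "dy": 2.2, "dz": 14, "ax": 0, "ay": 0, "az": 0, "claw": -0.6}
  ]
}}

```text
clock: 17.83
eef_pos: [567.1, 100.8, 168.5]
tool_rot: [-1.568, -0.001, -1.68]
force: [0.9, -0.1, 0.1]
width: 68.2
```

{"api": "servo_tool", "payload": {
  "increments": [
    {"dx": 1.2, "dy": 3, "dz": 0, "ax": 0, "ay": 0, "az": 0, "claw": -0.6},
    {"dx": 2.4, "dy": 6.5, "dz": 0, "ax": 0, "ay": 0, "az": 0, "claw": -0.6},
    {"dx": 3.7, "dy": 10, "dz": 0, "ax": 0, "ay": 0, "az": 0, "claw": -0.6},
    {"dx": 4.8, "dy": 12.8, "dz": 0, "ax": 0, "ay": 0, "az": 0, "claw": -0.6},
    {"dx": 5.2, "dy": 13.9, "dz": 0, "ax": 0, "ay": 0, "az": 0, "claw": -0.6},
    {"dx": 5.2, "dy": 13.9, "dz": 0, "ax": 0, "ay": 0, "az": 0, "claw": -0.6},
    {"dx": 5.2, "dy": 13.9, "dz": 0, "ax": 0, "ay": 0, "az": 0, "claw": -0.6},
    {"dx": 5.2, "dy": 13.9, "dz": 0, "ax": 0, "ay": 0, "az": 0, "claw": -0.6}
  ]
}}

```text
clock: 18.5
eef_pos: [617.6, 239.6, 164.8]
tool_rot: [-1.572, -0.003, -1.678]
force: [0.7, -1.3, 0.3]
width: 68.3
```

Run:
```python
from h import *
s=read_state();print(s['clock'],s['eef_pos'],s['tool_rot'],s['force'],s['qpos'].round(2))
snap('scene','s18');crop('s18',205,110,335,240,6)
snap('top','t18');crop('t18',150,130,300,230,5)
```

```text
18.5 [617.63678115 239.59283155 164.82335578] [-1.5718144  -0.00253353 -1.67754055] [ 0.73136696 -1.26816786  0.30071588] [-0.23  0.7  -0.32  1.5   0.24  0.98 -0.72]
```

View pics/s18_c205_110.png

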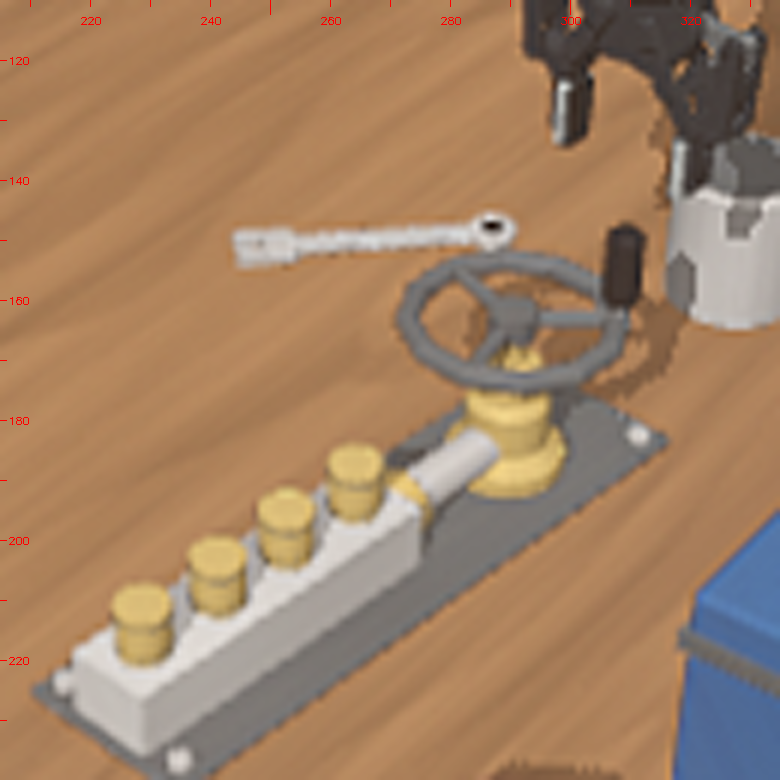

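View pics/t18_c150_130.png

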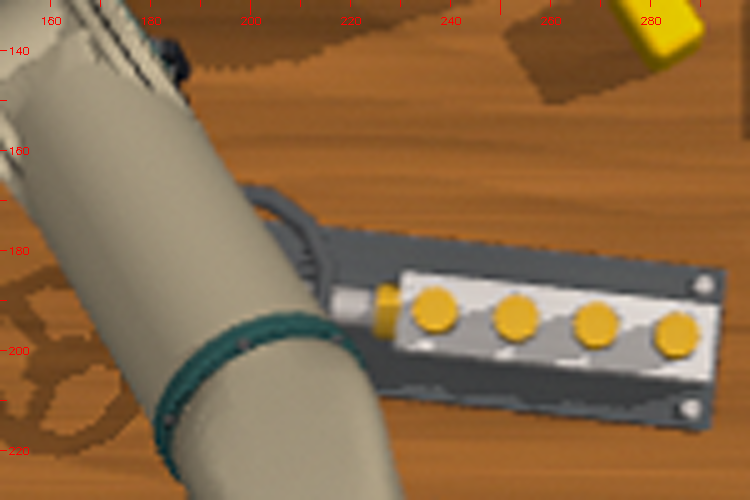

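{"api": "servo_tool", "payload": {
  "increments": [
    {"dx": 0, "dy": 0, "dz": -1, "ax": 0, "ay": 0, "az": 0, "claw": -0.6},
    {"dx": 0, "dy": 0, "dz": -2, "ax": 0, "ay": 0, "az": 0, "claw": -0.6},
    {"dx": 0, "dy": 0, "dz": -2, "ax": 0, "ay": 0, "az": 0, "claw": -0.6},
    {"dx": 0, "dy": 0, "dz": -2, "ax": 0, "ay": 0, "az": 0, "claw": -0.6},
    {"dx": 0, "dy": 0, "dz": -2, "ax": 0, "ay": 0, "az": 0, "claw": -0.6}
  ]
}}

```text
clock: 19.02
eef_pos: [617.9, 241.9, 145.1]
tool_rot: [-1.571, -0.0, -1.676]
force: [-0.4, -0.6, -0.3]
width: 68.1
```

Run:
```python
from h import *
s=read_state();p=s['eef_pos'];print(s['clock'],p,s['tool_rot'],s['force'])
g=snap('scene','s19');crop('s19',280,100,340,170,10)
print(pt2pix(g,p+[-1.0,-9.9,40]))
```

```text
19.0167 [617.88862727 241.91363399 145.10535488] [-1.57128199e+00 -1.68208671e-04 -1.67594424e+00] [-0.44240048 -0.59851302 -0.28256824]
[307.47005632 143.54906504]
```

View pics/s19_c280_100.png

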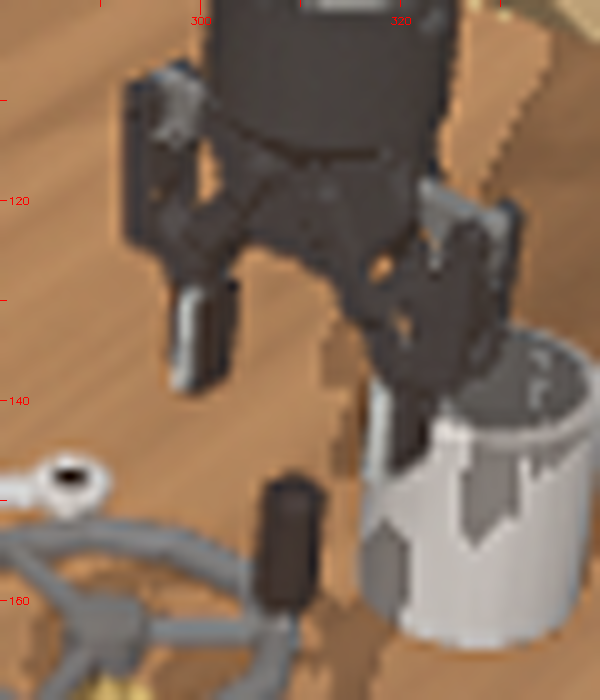

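{"api": "servo_tool", "payload": {
  "increments": [
    {"dx": 0, "dy": 0, "dz": -1.5, "ax": 0, "ay": 0, "az": 0, "claw": -0.6},
    {"dx": 0, "dy": 0, "dz": -3, "ax": 0, "ay": 0, "az": 0, "claw": -0.6},
    {"dx": 0, "dy": 0, "dz": -4.5, "ax": 0, "ay": 0, "az": 0, "claw": -0.6},
    {"dx": 0, "dy": 0, "dz": -5.2, "ax": 0, "ay": 0, "az": 0, "claw": -0.6},
    {"dx": 0, "dy": 0, "dz": -5.2, "ax": 0, "ay": 0, "az": 0, "claw": -0.6},
    {"dx": 0, "dy": 0, "dz": -5.2, "ax": 0, "ay": 0, "az": 0, "claw": -0.4}
  ]
}}

```text
clock: 19.57
eef_pos: [618.2, 242.3, 93.7]
tool_rot: [-1.571, 0.0, -1.676]
force: [0.4, -0.1, 0.7]
width: 60.1
```

Run:
```python
from h import *
s=read_state();p=s['eef_pos'];print(s['clock'],p,s['tool_rot'],s['force'])
g=snap('scene','s20');crop('s20',280,110,340,180,10)
```

```text
19.5667 [618.16660293 242.29861849  93.66886603] [-1.57066666e+00  2.25984168e-04 -1.67573590e+00] [ 0.36135833 -0.09286529  0.74731453]
```

View pics/s20_c280_110.png

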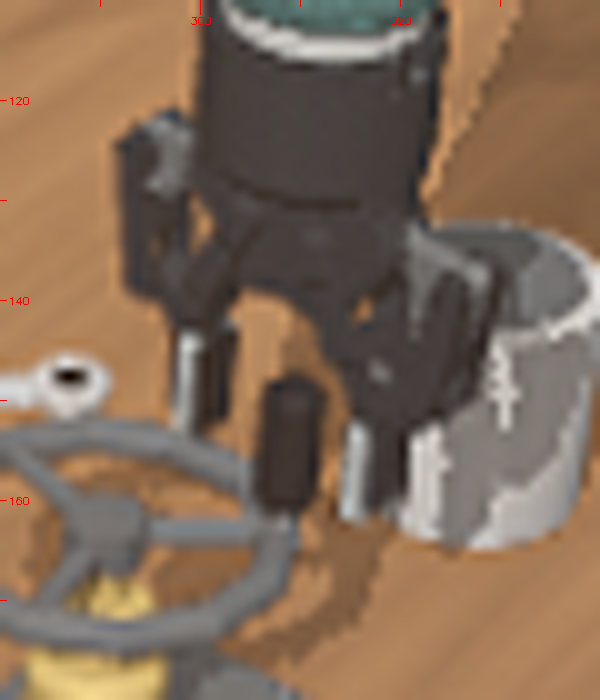

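{"api": "servo_tool", "payload": {
  "increments": [
    {"dx": 0, "dy": 0, "dz": 0, "ax": 0, "ay": 0, "az": 0, "claw": 0.2},
    {"dx": 0, "dy": 0, "dz": 0, "ax": 0, "ay": 0, "az": 0, "claw": 1},
    {"dx": 0, "dy": 0, "dz": 0, "ax": 0, "ay": 0, "az": 0, "claw": 1},
    {"dx": 0, "dy": 0, "dz": 0, "ax": 0, "ay": 0, "az": 0, "claw": 1},
    {"dx": 0, "dy": 0, "dz": 0, "ax": 0, "ay": 0, "az": 0, "claw": 1},
    {"dx": 0, "dy": 0, "dz": 0, "ax": 0, "ay": 0, "az": 0, "claw": 1}
  ]
}}

```text
clock: 20.12
eef_pos: [617.7, 242.3, 94.3]
tool_rot: [-1.571, 0.0, -1.676]
force: [-1.7, -0.6, 5.5]
width: 20.1
```

Run:
```python
from h import *
s=read_state();p=s['eef_pos'];print(s['clock'],p,s['tool_rot'],s['force'],s['torque'],s['width'])
g=snap('scene','s21');crop('s21',280,110,340,180,10)
```

```text
20.1167 [617.74209805 242.26598688  94.28195166] [-1.57085330e+00  1.31138440e-04 -1.67574568e+00] [-1.67673897 -0.62211466  5.45942865] [-0.16449615  0.62791131  0.02962307] 20.080041963138886
```

View pics/s21_c280_110.png

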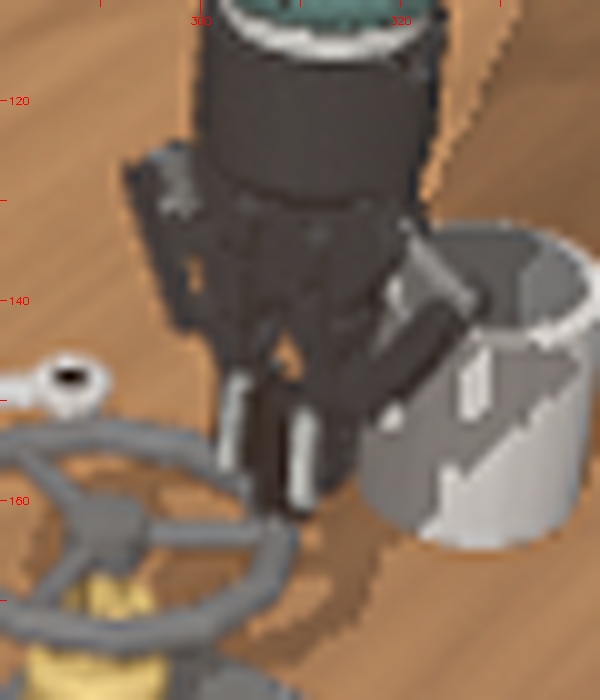

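```bash
cat > crank.py <<'E'
import numpy as np,sys
def rows(C,p0,angs):
    # p0 commanded; angs absolute deg
    for a in angs:
        x=C[0]+58*np.cos(np.radians(a))-p0[0]; y=C[1]+58*np.sin(np.radians(a))-p0[1]
        print('%.0f: dx %.2f dy %.2f'%(a,x/10,y/10))
E
python3 - <<'E'
from crank import *
C=np.array([573.4,204.9]); p0=C+58*np.array([np.cos(np.radians(40.1)),np.sin(np.radians(40.1))]); print(p0)
rows(C,p0,40.1-np.array([4,10,18,26,34,40,40,40]))
E
```

```text
[617.76544125 242.25917053]
36: dx 0.25 dy -0.32
30: dx 0.58 dy -0.83
22: dx 0.94 dy -1.55
14: dx 1.19 dy -2.32
6: dx 1.33 dy -3.12
0: dx 1.36 dy -3.73
0: dx 1.36 dy -3.73
0: dx 1.36 dy -3.73
```

{"api": "servo_tool", "payload": {
  "increments": [
    {"dx": 0.25, "dy": -0.32, "dz": 0, "ax": 0, "ay": 0, "az": 0, "claw": 1},
    {"dx": 0.58, "dy": -0.83, "dz": 0, "ax": 0, "ay": 0, "az": 0, "claw": 1},
    {"dx": 0.94, "dy": -1.55, "dz": 0, "ax": 0, "ay": 0, "az": 0, "claw": 1},
    {"dx": 1.19, "dy": -2.32, "dz": 0, "ax": 0, "ay": 0, "az": 0, "claw": 1},
    {"dx": 1.33, "dy": -3.12, "dz": 0, "ax": 0, "ay": 0, "az": 0, "claw": 1},
    {"dx": 1.36, "dy": -3.73, "dz": 0, "ax": 0, "ay": 0, "az": 0, "claw": 1},
    {"dx": 1.36, "dy": -3.73, "dz": 0, "ax": 0, "ay": 0, "az": 0, "claw": 1},
    {"dx": 1.36, "dy": -3.73, "dz": 0, "ax": 0, "ay": 0, "az": 0, "claw": 1}
  ]
}}

```text
clock: 20.83
eef_pos: [629.2, 204.5, 94.3]
tool_rot: [-1.575, -0.001, -1.676]
force: [-7.6, -1.8, 9.1]
width: 19.9
```

Run:
```python
import numpy as np
def cen(a,b,r=58):
    a,b=map(np.array,(a,b)); m=(a+b)/2; d=b-a; L=np.linalg.norm(d); n=np.array([d[1],-d[0]])/L; h=np.sqrt(r*r-L*L/4); return m+n*h,m-n*h
for c in cen((617.7,242.3),(629.2,204.5)): print(c)
```

```text
[571.27908982 207.5278977 ]
[675.62091018 239.2721023 ]
```

Run:
```python
from crank import *
rows((571.3,207.5),(631.3,204.9),[-5,-16,-30,-44,-58,-70,-76,-76])
```

```text
-5: dx -0.22 dy -0.25
-16: dx -0.42 dy -1.34
-30: dx -0.98 dy -2.64
-44: dx -1.83 dy -3.77
-58: dx -2.93 dy -4.66
-70: dx -4.02 dy -5.19
-76: dx -4.60 dy -5.37
-76: dx -4.60 dy -5.37
```

{"api": "servo_tool", "payload": {
  "increments": [
    {"dx": -0.22, "dy": -0.25, "dz": 0, "ax": 0, "ay": 0, "az": 0, "claw": 1},
    {"dx": -0.42, "dy": -1.34, "dz": 0, "ax": 0, "ay": 0, "az": 0, "claw": 1},
    {"dx": -0.98, "dy": -2.64, "dz": 0, "ax": 0, "ay": 0, "az": 0, "claw": 1},
    {"dx": -1.83, "dy": -3.77, "dz": 0, "ax": 0, "ay": 0, "az": 0, "claw": 1},
    {"dx": -2.93, "dy": -4.66, "dz": 0, "ax": 0, "ay": 0, "az": 0, "claw": 1},
    {"dx": -4.02, "dy": -5.19, "dz": 0, "ax": 0, "ay": 0, "az": 0, "claw": 1},
    {"dx": -4.6, "dy": -5.37, "dz": 0, "ax": 0, "ay": 0, "az": 0, "claw": 1},
    {"dx": -4.6, "dy": -5.37, "dz": 0, "ax": 0, "ay": 0, "az": 0, "claw": 1}
  ]
}}

```text
clock: 21.5
eef_pos: [585.1, 151.2, 94.3]
tool_rot: [-1.57, 0.0, -1.676]
force: [-2.5, 0.3, 7.7]
width: 19.8
```

Run:
```python
from h import *
s=read_state();print(s['clock'],s['eef_pos'],s['force'])
```

```text
21.5 [585.1118373  151.21195606  94.2600031 ] [-2.46742722  0.279769    7.73890593]
```

Run:
```python
from crank import *
from scipy.optimize import least_squares
P=np.array([(617.7,242.3),(629.2,204.5),(585.1,151.2)])
print(least_squares(lambda c:np.hypot(*(P-c).T)-58,[571,207]))
rows((571.3,207.5),(585.3,151.2),[-82,-94,-108,-120,-126,-129,-129])
```

```text
message: `gtol` termination condition is satisfied.
     success: True
      status: 1
         fun: [-3.657e-04  3.515e-04 -2.447e-04]
           x: [ 5.713e+02  2.075e+02]
        cost: 1.5859823032331445e-07
         jac: [[-8.004e-01 -5.995e-01]
               [-9.986e-01  5.222e-02]
               [-2.383e-01  9.712e-01]]
        grad: [-8.272e-13  4.146e-14]
  optimality: 8.272493514575508e-13
 active_mask: [ 0.000e+00  0.000e+00]
        nfev: 4
        njev: 4
-82: dx -0.59 dy -0.11
-94: dx -1.80 dy -0.16
-108: dx -3.19 dy 0.11
-120: dx -4.30 dy 0.61
-126: dx -4.81 dy 0.94
-129: dx -5.05 dy 1.12
-129: dx -5.05 dy 1.12
```

Centre fits three points exactly. Continue clockwise.

{"api": "servo_tool", "payload": {
  "increments": [
    {"dx": -0.59, "dy": -0.11, "dz": 0, "ax": 0, "ay": 0, "az": 0, "claw": 1},
    {"dx": -1.8, "dy": -0.16, "dz": 0, "ax": 0, "ay": 0, "az": 0, "claw": 1},
    {"dx": -3.19, "dy": 0.11, "dz": 0, "ax": 0, "ay": 0, "az": 0, "claw": 1},
    {"dx": -4.3, "dy": 0.61, "dz": 0, "ax": 0, "ay": 0, "az": 0, "claw": 1},
    {"dx": -4.81, "dy": 0.94, "dz": 0, "ax": 0, "ay": 0, "az": 0, "claw": 1},
    {"dx": -5.05, "dy": 1.12, "dz": 0, "ax": 0, "ay": 0, "az": 0, "claw": 1},
    {"dx": -5.05, "dy": 1.12, "dz": 0, "ax": 0, "ay": 0, "az": 0, "claw": 1},
    {"dx": -5.05, "dy": 1.12, "dz": 0, "ax": 0, "ay": 0, "az": 0, "claw": 1}
  ]
}}

```text
clock: 22.17
eef_pos: [535.3, 162.1, 94.2]
tool_rot: [-1.57, -0.001, -1.676]
force: [-1.3, -0.8, 10.6]
width: 19.5
```

Run:
```python
from crank import *
rows((571.3,207.5),(534.8,162.4),[-131,-133,-135,-137,-139,-139])
```

```text
-131: dx -0.16 dy 0.13
-133: dx -0.31 dy 0.27
-135: dx -0.45 dy 0.41
-137: dx -0.59 dy 0.55
-139: dx -0.73 dy 0.70
-139: dx -0.73 dy 0.70
```

{"api": "servo_tool", "payload": {
  "increments": [
    {"dx": -0.16, "dy": 0.13, "dz": 0, "ax": 0, "ay": 0, "az": 0, "claw": 1},
    {"dx": -0.31, "dy": 0.27, "dz": 0, "ax": 0, "ay": 0, "az": 0, "claw": 1},
    {"dx": -0.45, "dy": 0.41, "dz": 0, "ax": 0, "ay": 0, "az": 0, "claw": 1},
    {"dx": -0.59, "dy": 0.55, "dz": 0, "ax": 0, "ay": 0, "az": 0, "claw": 1},
    {"dx": -0.73, "dy": 0.7, "dz": 0, "ax": 0, "ay": 0, "az": 0, "claw": 1},
    {"dx": -0.73, "dy": 0.7, "dz": 0, "ax": 0, "ay": 0, "az": 0, "claw": 1}
  ]
}}

```text
clock: 22.67
eef_pos: [532.4, 164.5, 94.3]
tool_rot: [-1.564, -0.004, -1.679]
force: [7.0, -8.5, 5.5]
width: 19.9
```

{"api": "servo_tool", "payload": {
  "increments": [
    {"dx": 0, "dy": 0, "dz": 0, "ax": 0, "ay": 0, "az": 0, "claw": 1},
    {"dx": 0, "dy": 0, "dz": 0, "ax": 0, "ay": 0, "az": 0, "claw": 1},
    {"dx": 0, "dy": 0, "dz": 0, "ax": 0, "ay": 0, "az": 0, "claw": 1}
  ]
}}

```text
clock: 22.92
eef_pos: [532.5, 164.5, 94.3]
tool_rot: [-1.564, -0.004, -1.68]
force: [7.6, -8.1, 4.8]
width: 19.8
```

Run:
```python
from h import *
s=read_state();print(s['clock'],s['eef_pos'],s['force'],s['width'])
g=snap('scene','s22');crop('s22',250,110,320,190,9)
```

```text
22.9167 [532.46966004 164.47133156  94.28187866] [ 7.57600354 -8.08222261  4.78500295] 19.820023270320284
```

View pics/s22_c250_110.png

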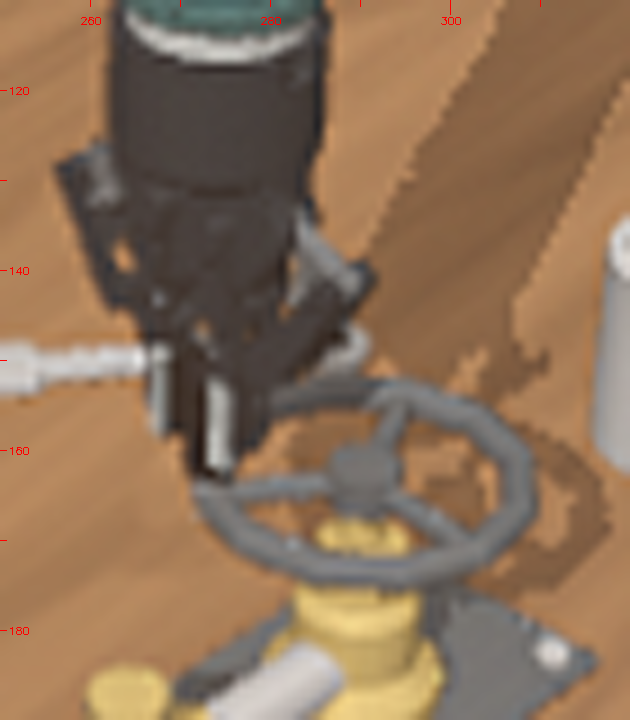

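Run:
```python
from crank import *
C=np.array((571.3,207.5)); c=lambda a:C+58*np.array([np.cos(np.radians(a)),np.sin(np.radians(a))])
print('A');rows(C,(527.5,169.4),[-125,-112,-97,-82,-67,-52,-37,-22])
print('B');rows(C,c(-22),[-22+15*i for i in range(1,9)])
print('Cc');rows(C,c(98),[98+15*i for i in range(1,9)])
print('D');rows(C,c(218),[218+15*i for i in range(1,9)])
```

```text
A
-125: dx 1.05 dy -0.94
-112: dx 2.21 dy -1.57
-97: dx 3.67 dy -1.95
-82: dx 5.19 dy -1.93
-67: dx 6.65 dy -1.53
-52: dx 7.95 dy -0.76
-37: dx 9.01 dy 0.32
-22: dx 9.76 dy 1.64
B
-7: dx 0.38 dy 1.47
8: dx 0.37 dy 2.98
23: dx -0.04 dy 4.44
38: dx -0.81 dy 5.74
53: dx -1.89 dy 6.80
68: dx -3.20 dy 7.55
83: dx -4.67 dy 7.93
98: dx -6.18 dy 7.92
Cc
113: dx -1.46 dy -0.40
128: dx -2.76 dy -1.17
143: dx -3.82 dy -2.25
158: dx -4.57 dy -3.57
173: dx -4.95 dy -5.04
188: dx -4.94 dy -6.55
203: dx -4.53 dy -8.01
218: dx -3.76 dy -9.31
D
233: dx 1.08 dy -1.06
248: dx 2.40 dy -1.81
263: dx 3.86 dy -2.19
278: dx 5.38 dy -2.17
293: dx 6.84 dy -1.77
308: dx 8.14 dy -1.00
323: dx 9.20 dy 0.08
338: dx 9.95 dy 1.40
```

{"api": "servo_tool", "payload": {
  "increments": [
    {"dx": 1.05, "dy": -0.94, "dz": 0, "ax": 0, "ay": 0, "az": 0, "claw": 1},
    {"dx": 2.21, "dy": -1.57, "dz": 0, "ax": 0, "ay": 0, "az": 0, "claw": 1},
    {"dx": 3.67, "dy": -1.95, "dz": 0, "ax": 0, "ay": 0, "az": 0, "claw": 1},
    {"dx": 5.19, "dy": -1.93, "dz": 0, "ax": 0, "ay": 0, "az": 0, "claw": 1},
    {"dx": 6.65, "dy": -1.53, "dz": 0, "ax": 0, "ay": 0, "az": 0, "claw": 1},
    {"dx": 7.95, "dy": -0.76, "dz": 0, "ax": 0, "ay": 0, "az": 0, "claw": 1},
    {"dx": 9.01, "dy": 0.32, "dz": 0, "ax": 0, "ay": 0, "az": 0, "claw": 1},
    {"dx": 9.76, "dy": 1.64, "dz": 0, "ax": 0, "ay": 0, "az": 0, "claw": 1}
  ]
}}

```text
clock: 23.63
eef_pos: [624.9, 185.4, 94.2]
tool_rot: [-1.573, -0.001, -1.677]
force: [-7.4, 0.3, 13.5]
width: 20.0
```

{"api": "servo_tool", "payload": {
  "increments": [
    {"dx": 0.38, "dy": 1.47, "dz": 0, "ax": 0, "ay": 0, "az": 0, "claw": 1},
    {"dx": 0.37, "dy": 2.98, "dz": 0, "ax": 0, "ay": 0, "az": 0, "claw": 1},
    {"dx": -0.04, "dy": 4.44, "dz": 0, "ax": 0, "ay": 0, "az": 0, "claw": 1},
    {"dx": -0.81, "dy": 5.74, "dz": 0, "ax": 0, "ay": 0, "az": 0, "claw": 1},
    {"dx": -1.89, "dy": 6.8, "dz": 0, "ax": 0, "ay": 0, "az": 0, "claw": 1},
    {"dx": -3.2, "dy": 7.55, "dz": 0, "ax": 0, "ay": 0, "az": 0, "claw": 1},
    {"dx": -4.67, "dy": 7.93, "dz": 0, "ax": 0, "ay": 0, "az": 0, "claw": 1},
    {"dx": -6.18, "dy": 7.92, "dz": 0, "ax": 0, "ay": 0, "az": 0, "claw": 1}
  ]
}}

```text
clock: 24.3
eef_pos: [565.5, 265.4, 94.3]
tool_rot: [-1.566, 0.001, -1.676]
force: [3.2, -1.1, 5.5]
width: 19.7
```

{"api": "servo_tool", "payload": {
  "increments": [
    {"dx": -1.46, "dy": -0.4, "dz": 0, "ax": 0, "ay": 0, "az": 0, "claw": 1},
    {"dx": -2.76, "dy": -1.17, "dz": 0, "ax": 0, "ay": 0, "az": 0, "claw": 1},
    {"dx": -3.82, "dy": -2.25, "dz": 0, "ax": 0, "ay": 0, "az": 0, "claw": 1},
    {"dx": -4.57, "dy": -3.57, "dz": 0, "ax": 0, "ay": 0, "az": 0, "claw": 1},
    {"dx": -4.95, "dy": -5.04, "dz": 0, "ax": 0, "ay": 0, "az": 0, "claw": 1},
    {"dx": -4.94, "dy": -6.55, "dz": 0, "ax": 0, "ay": 0, "az": 0, "claw": 1},
    {"dx": -4.53, "dy": -8.01, "dz": 0, "ax": 0, "ay": 0, "az": 0, "claw": 1},
    {"dx": -3.76, "dy": -9.31, "dz": 0, "ax": 0, "ay": 0, "az": 0, "claw": 1}
  ]
}}

```text
clock: 24.97
eef_pos: [525.1, 172.3, 94.2]
tool_rot: [-1.571, 0.001, -1.674]
force: [-0.0, 2.4, 7.5]
width: 20.0
```

{"api": "servo_tool", "payload": {
  "increments": [
    {"dx": 1.08, "dy": -1.06, "dz": 0, "ax": 0, "ay": 0, "az": 0, "claw": 1},
    {"dx": 2.4, "dy": -1.81, "dz": 0, "ax": 0, "ay": 0, "az": 0, "claw": 1},
    {"dx": 3.86, "dy": -2.19, "dz": 0, "ax": 0, "ay": 0, "az": 0, "claw": 1},
    {"dx": 5.38, "dy": -2.17, "dz": 0, "ax": 0, "ay": 0, "az": 0, "claw": 1},
    {"dx": 6.84, "dy": -1.77, "dz": 0, "ax": 0, "ay": 0, "az": 0, "claw": 1},
    {"dx": 8.14, "dy": -1.0, "dz": 0, "ax": 0, "ay": 0, "az": 0, "claw": 1},
    {"dx": 9.2, "dy": 0.08, "dz": 0, "ax": 0, "ay": 0, "az": 0, "claw": 1},
    {"dx": 9.95, "dy": 1.4, "dz": 0, "ax": 0, "ay": 0, "az": 0, "claw": 1}
  ]
}}

```text
clock: 25.63
eef_pos: [625.0, 185.5, 94.2]
tool_rot: [-1.573, -0.001, -1.677]
force: [-7.3, -0.8, 13.6]
width: 20.3
```

{"api": "servo_tool", "payload": {
  "increments": [
    {"dx": 0.38, "dy": 1.47, "dz": 0, "ax": 0, "ay": 0, "az": 0, "claw": 1},
    {"dx": 0.37, "dy": 2.98, "dz": 0, "ax": 0, "ay": 0, "az": 0, "claw": 1},
    {"dx": -0.04, "dy": 4.44, "dz": 0, "ax": 0, "ay": 0, "az": 0, "claw": 1},
    {"dx": -0.81, "dy": 5.74, "dz": 0, "ax": 0, "ay": 0, "az": 0, "claw": 1},
    {"dx": -1.89, "dy": 6.8, "dz": 0, "ax": 0, "ay": 0, "az": 0, "claw": 1},
    {"dx": -3.2, "dy": 7.55, "dz": 0, "ax": 0, "ay": 0, "az": 0, "claw": 1},
    {"dx": -4.67, "dy": 7.93, "dz": 0, "ax": 0, "ay": 0, "az": 0, "claw": 1},
    {"dx": -6.18, "dy": 7.92, "dz": 0, "ax": 0, "ay": 0, "az": 0, "claw": 1}
  ]
}}

```text
clock: 26.3
eef_pos: [565.6, 265.4, 94.3]
tool_rot: [-1.566, 0.001, -1.676]
force: [3.6, -2.0, 7.0]
width: 19.8
```

Run:
```python
from crank import *
from h import read_state
s=read_state();print(s['clock'],s['eef_pos'],s['force'])
C=np.array((571.3,207.5)); c=lambda a:C+58*np.array([np.cos(np.radians(a)),np.sin(np.radians(a))])
rows(C,c(98),[113,128,143,158,172,184,192,192])
```

```text
26.3 [565.6278093  265.37447102  94.25983556] [ 3.63794353 -1.96334769  6.97907398]
113: dx -1.46 dy -0.40
128: dx -2.76 dy -1.17
143: dx -3.82 dy -2.25
158: dx -4.57 dy -3.57
172: dx -4.94 dy -4.94
184: dx -4.98 dy -6.15
192: dx -4.87 dy -6.95
192: dx -4.87 dy -6.95
```

{"api": "servo_tool", "payload": {
  "increments": [
    {"dx": -1.46, "dy": -0.4, "dz": 0, "ax": 0, "ay": 0, "az": 0, "claw": 1},
    {"dx": -2.76, "dy": -1.17, "dz": 0, "ax": 0, "ay": 0, "az": 0, "claw": 1},
    {"dx": -3.82, "dy": -2.25, "dz": 0, "ax": 0, "ay": 0, "az": 0, "claw": 1},
    {"dx": -4.57, "dy": -3.57, "dz": 0, "ax": 0, "ay": 0, "az": 0, "claw": 1},
    {"dx": -4.94, "dy": -4.94, "dz": 0, "ax": 0, "ay": 0, "az": 0, "claw": 1},
    {"dx": -4.98, "dy": -6.15, "dz": 0, "ax": 0, "ay": 0, "az": 0, "claw": 1},
    {"dx": -4.87, "dy": -6.95, "dz": 0, "ax": 0, "ay": 0, "az": 0, "claw": 1},
    {"dx": -4.87, "dy": -6.95, "dz": 0, "ax": 0, "ay": 0, "az": 0, "claw": 1}
  ]
}}

```text
clock: 26.97
eef_pos: [515.1, 192.9, 94.2]
tool_rot: [-1.571, -0.002, -1.678]
force: [-2.7, -2.2, 11.6]
width: 19.9
```

Run:
```python
from crank import *
from h import read_state
s=read_state();p=s['eef_pos'];print(s['clock'],p,s['force'])
C=np.array((571.3,207.5)); c=lambda a:C+58*np.array([np.cos(np.radians(a)),np.sin(np.radians(a))])
print(np.degrees(np.arctan2(*(p[:2]-C)[::-1])),np.hypot(*(p[:2]-C)),np.degrees(np.arctan2(164.47-C[1],532.47-C[0])))
rows(C,c(192),[198,206,214,220,224,226.5,228])
```

```text
26.9667 [515.11245294 192.94210844  94.21614745] [-2.73866663 -2.18701658 11.60029969]
-165.47438390340915 58.04285185378989 -132.06289457973358
198: dx 0.16 dy -0.59
206: dx 0.46 dy -1.34
214: dx 0.86 dy -2.04
220: dx 1.23 dy -2.52
224: dx 1.50 dy -2.82
226: dx 1.68 dy -3.00
228: dx 1.79 dy -3.10
```

{"api": "servo_tool", "payload": {
  "increments": [
    {"dx": 0.16, "dy": -0.59, "dz": 0, "ax": 0, "ay": 0, "az": 0, "claw": 1},
    {"dx": 0.46, "dy": -1.34, "dz": 0, "ax": 0, "ay": 0, "az": 0, "claw": 1},
    {"dx": 0.86, "dy": -2.04, "dz": 0, "ax": 0, "ay": 0, "az": 0, "claw": 1},
    {"dx": 1.0, "dy": -2.23, "dz": 0, "ax": 0, "ay": 0, "az": 0, "claw": 1},
    {"dx": 1.12, "dy": -2.38, "dz": 0, "ax": 0, "ay": 0, "az": 0, "claw": 1},
    {"dx": 1.23, "dy": -2.52, "dz": 0, "ax": 0, "ay": 0, "az": 0, "claw": 1},
    {"dx": 1.23, "dy": -2.52, "dz": 0, "ax": 0, "ay": 0, "az": 0, "claw": 1}
  ]
}}

```text
clock: 27.55
eef_pos: [527.5, 169.5, 94.2]
tool_rot: [-1.571, -0.001, -1.676]
force: [-2.4, -0.5, 11.2]
width: 20.0
```

```bash
cat > ang.py <<'E'
from crank import *
from h import read_state
s=read_state();p=s['eef_pos'];print(s['clock'],p,s['tool_rot'],s['force'])
C=np.array((571.3,207.5)); a=np.degrees(np.arctan2(*(p[:2]-C)[::-1]))
t=np.array([-np.sin(np.radians(a)),np.cos(np.radians(a))])
print(a,np.hypot(*(p[:2]-C)),'tangF',s['force'][:2]@t)
E
python3 ang.py
```

```text
27.55 [527.45701094 169.53658661  94.21803847] [-1.57070331e+00 -1.01149058e-03 -1.67640511e+00] [-2.38942273 -0.47458983 11.16016917]
-139.11088378567223 57.9950725947297 tangF -1.2053300904903144
```

Run:
```python
from crank import *
C=np.array((571.3,207.5)); c=lambda a:C+58*np.array([np.cos(np.radians(a)),np.sin(np.radians(a))])
rows(C,c(-140),[-138.5,-137,-135.5,-134,-133,-132.5,-132,-131])
```

```text
-138: dx 0.10 dy -0.12
-137: dx 0.20 dy -0.23
-136: dx 0.31 dy -0.34
-134: dx 0.41 dy -0.44
-133: dx 0.49 dy -0.51
-132: dx 0.52 dy -0.55
-132: dx 0.56 dy -0.58
-131: dx 0.64 dy -0.65
```

{"api": "servo_tool", "payload": {
  "increments": [
    {"dx": 0.1, "dy": -0.12, "dz": 0, "ax": 0, "ay": 0, "az": 0, "claw": 1},
    {"dx": 0.2, "dy": -0.23, "dz": 0, "ax": 0, "ay": 0, "az": 0, "claw": 1},
    {"dx": 0.31, "dy": -0.34, "dz": 0, "ax": 0, "ay": 0, "az": 0, "claw": 1},
    {"dx": 0.41, "dy": -0.44, "dz": 0, "ax": 0, "ay": 0, "az": 0, "claw": 1},
    {"dx": 0.49, "dy": -0.51, "dz": 0, "ax": 0, "ay": 0, "az": 0, "claw": 1},
    {"dx": 0.52, "dy": -0.55, "dz": 0, "ax": 0, "ay": 0, "az": 0, "claw": 1},
    {"dx": 0.52, "dy": -0.55, "dz": 0, "ax": 0, "ay": 0, "az": 0, "claw": 1},
    {"dx": 0.52, "dy": -0.55, "dz": 0, "ax": 0, "ay": 0, "az": 0, "claw": 1}
  ]
}}

```text
clock: 28.22
eef_pos: [532.6, 164.3, 94.2]
tool_rot: [-1.571, -0.001, -1.676]
force: [-2.8, 0.1, 11.3]
width: 20.3
```

```bash
python3 ang.py
python3 - <<'E'
from h import *
g=snap('scene','s23');crop('s23',250,110,320,190,9)
E
```

```text
28.2167 [532.57421617 164.29360558  94.21980537] [-1.57063534e+00 -9.10048961e-04 -1.67603142e+00] [-2.75029949  0.08560842 11.32834364]
-131.86979376890883 58.021365480237144 tangF -2.105186200149158
```

View pics/s23_c250_110.png

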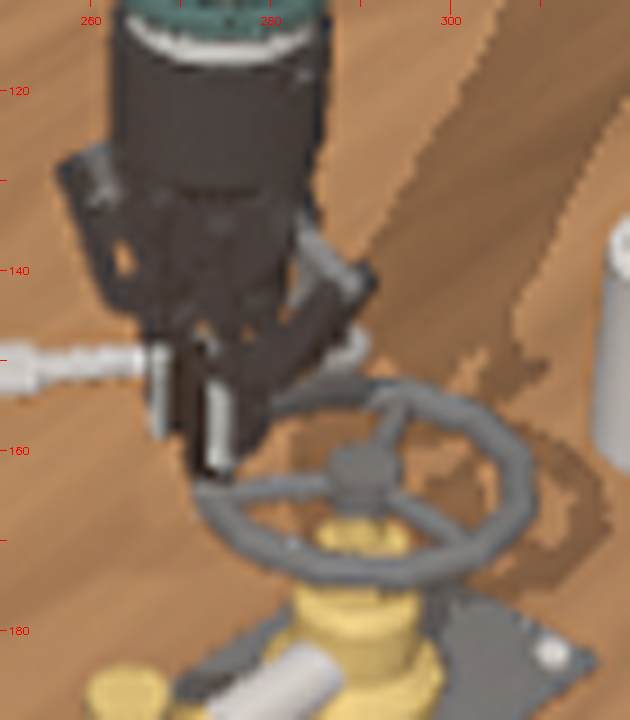

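Run:
```python
import cv2,numpy as np
a=cv2.imread('pics/s22.png',0).astype(np.float32);b=cv2.imread('pics/s23.png',0).astype(np.float32)
for n,(x0,y0,x1,y1) in {'spokeL':(275,160,288,168),'spokeR':(294,162,306,174),'spokeT':(290,152,298,160),'handtip':(266,145,280,165),'static':(255,175,290,190)}.items():
    A=a[y0:y1,x0:x1];B=b[y0:y1,x0:x1]
    gy,gx=np.gradient(A); M=np.c_[gx.ravel(),gy.ravel()]; d=np.linalg.lstsq(M,(A-B).ravel(),rcond=None)[0]
    print(n,np.abs(A-B).mean().round(2),d.round(3))
```

```text
spokeL 1.13 [0.062 0.005]
spokeR 1.03 [-0.02  -0.027]
spokeT 1.25 [0.012 0.02 ]
handtip 3.18 [0.056 0.052]
static 0.34 [-0.006  0.005]
```

Run:
```python
from h import *
finish_job(); s=read_state(); print(s['clock'],s['eef_pos'],s['width'])
```

```text
the job is handed in; nothing more can be done
the job is handed in; nothing more can be done
```

Both spare plugs are in the empty ports, and the valve was closed to its stop and then opened by two full turns. I handed the job in at about 28 s with the grip still held.

- **Plugs:** The spares went into the second and fourth ports (`manifold_hole1` and `manifold_hole3`). They seated under about 10 N and 19 N. The picture afterwards shows all four heads at the same height, and nothing else was moved.
- **Valve closing:** Turning clockwise, the wheel came to a rigid stop with the hand at -132.1° about the fitted wheel centre. The task data puts the stop at about -131.7°.
- **Valve opening:** I counted 720° back. The hand ended at -131.9°. That is 0.2° from the stop reading, or about 0.5° if I allow for the slight tilt of the hand while it pushed on the stop.
- **Picture check:** The wheel spokes match the closed-stop picture to within about 0.06 pixel.
- **Grip:** At the last check the finger opening was 20 mm and the sideways force on the hand was under 3 N. An upward force of about 11 N remained on the hand.

**Disagreements:**
- **Fingertip height:** The reported TCP sat about 28 mm below the actual fingertips. My first closing on the first spare plug therefore shut on nothing above it, without touching it. I corrected all later heights from the pictures.
- **Finger opening:** It read about 2 mm less than the known diameters of the parts held.
- **Cameras:** The two cameras disagreed by up to about 5 mm on object positions, so I used contact readings to set the exact position of the ports and the wheel centre.

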